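# Set out the weighing tray

### The job

Set out the weighing tray: the petri dish flat in the middle of the tray, the crucible standing upright on the centre of the dish's lid, the taller, white-capped vial straight to the left of the dish, midway between the dish and the tray's left wall, and the large brass weight straight behind the dish, midway between the dish and the tray's back wall. Left and behind go by the tray itself, whose front is the side with the thumb tab; the vial and the weight stand upright on the tray floor. Set things down rather than dropping them, and leave the short blue-capped vial and the small grey weight where they are.

Things in the scene. Friction and masses are not known exactly. Their poses are not given: they have to be found in the camera images.
- tray: Shallow grey enamelled tray fixed to the worktop, 180 mm deep (its x) by 240 mm wide (its y); floor 3 mm thick, walls 3 mm thick and 12 mm high, with a 2 mm radius rolled rim (overall height 13 mm). Origin: centre of the underside; +x points to its back (away from the robot), +y to its left, z up. A thumb tab 50 mm wide juts 15 mm out of the front (-x) wall at rim height. Turned up to about 20 degrees either way. It starts empty.
- petri_dish: Clear petri dish with its lid on (fixed to it), 63 mm across and 15 mm high as seen; the solid part that is gripped is 58 mm across, and things on the lid rest 13 mm above the dish's underside. 55 g. Origin: centre of the underside; z is up when it stands; round, so yaw means nothing. Starts standing on the worktop.
- crucible: White porcelain crucible, open cup 35 mm high, 40 mm across at the rim, tapering to 26 mm at the foot; grip it across the outside near the rim. 24 g. Origin: centre of the underside; z is up when it stands; round, so yaw means nothing. Starts standing on the worktop.
- tall_vial: Taller sample vial with a white cap, 24 mm across, 55 mm high (the lower 46 mm is what fingers can grip). 22 g. Origin: centre of the underside; z is up when it stands; round, so yaw means nothing. Starts standing on the worktop.
- large_weight: Large brass-coloured calibration weight with a knob on top, 29 mm across, 46 mm high. 200 g. Origin: centre of the underside; z is up when it stands; round, so yaw means nothing. Starts standing on the worktop.
- short_vial: Short sample vial with a blue cap, 21 mm across, 46 mm high; not part of the set, to be left alone. Origin: centre of the underside; z is up when it stands; round, so yaw means nothing. Starts standing on the worktop.
- small_weight: Small grey calibration weight with a knob on top, 18 mm across, 30 mm high; not part of the set, to be left alone. Origin: centre of the underside; z is up when it stands; round, so yaw means nothing. Starts standing on the worktop.
Not all that is in view belongs to the job. Leave any brown look-alike of the petri_dish alone.

How it is judged:
By the outcome, as a careful person would: the job done as asked, in the order asked, and still so for the second after the job is handed in, with the robot touching nothing.
It also fails if it takes over 112 s, if anything falls off the work surface, if the arm or the gripper's body presses on something with over 40 N, if the wrist force passes 120 N, or if a joint passes its speed limit or range.

### The arm

A 7-joint arm with a two-finger parallel gripper is mounted at the origin on a cart in front of the work surface, level with it; the furniture and walls round the work are solid. World frame = base frame: x ahead of the robot, y to its left, z up, the work surface at z = 0. Lengths are in m, angles in rad, forces in N, time in s.
With the tool pointing down it reaches from about 0.35 to 0.775 m from the base axis. Payload 3.1 kg.
Tool frame: the origin (TCP) lies at the very end of the fingers, on their centre line; the grasp point (between the pads) lies 19 mm behind it; x points along the fingers, y is the direction in which the jaws open and shut, and the axes are right-handed (so a half turn about x gives the same grasp; the last joint's range is limited). The gripper opens to 85 mm and grips with 20 to 120 N. Pads are 22 mm wide; open, the fingers measure 114 mm over their backs; the gripper's body (76 mm by 85 mm) begins 54 mm behind the grasp point. The pads swing forward as they close: fully open they stand 13 mm farther back than shut.
Start: joints at [-1.311, 0.311, 0.014, 1.512, -0.004, 1.319, -0.027], TCP at [0.163, 0.525, 0.191] pointing down, gripper open.
Joint ranges: [-2.7, 2.7], [-0.3, 1.91], [-1.27, 1.3], [0.12, 2.57], [-1.44, 4.58], [0.2, 2.03], [-3.05, 3.05]. Speed limits (rad/s): [2.79, 2.79, 3.14, 3.14, 3.14, 3.14, 3.14].

### API

Orientations are given as a 3x3 rotation matrix whose columns are the frame's x, y, z axes.
In Python, from station import r, grab_frame gives the robot as it stands.
- The arm moves only by the tool step_arm, never from a script. Its argument "commands" is a list of rows, each an object with "offset": the shift along the tool's x, y, z in units of 30 mm (1.0 is 30 mm), a list of three; "twist": the turn about the tool's x in rad; "fingers": the closure in counts, from 0 (fully open) to 255 (shut). In form: [{"offset": [tx, ty, tz], "twist": twist, "fingers": fingers}, ...]. A call has 1 to 5 rows; each row is the pose to reach, as a shift and turn from the pose commanded when the call began, along the tool's axes at that moment; what a row does not reach only later rows make up. A row lasts 1/10 s, in which the tool goes at most 50 mm and 8.59 degrees, less where a joint would pass 70% of its speed; a pose out of reach is approached as far as the arm can. A call with a gripper value outside its range is refused whole. The fingers move at their own pace and stop on an object; the grip force is fixed at half the most. Time passes only in rows, so rows that repeat a pose let the fingers close. It gives the time, the measured TCP pose, the force and the opening at its end, in the units of the state.
- r.read_state(): the state, without advancing time (a new reading comes with each control period).
- grab_frame(name): name is "side" or "top"; returns a dict with "img" (400x640x3 uint8, red, green, blue), "mtx" (3x3 intrinsics, pixels), "R" (3x3) and "t" (3): a world point X has camera coordinates R X + t. Camera axes: x right, y down, z forward; pixel columns grow to the right and rows downward; lengths in m; the calibration is good to about 2 mm. A picture is of the moment at which its call begins. There is no depth.
- r.job_done(): hands the job in, once; it reports no verdict.
The state is a dict: "time": time; "q": joint angles; "dq": joint speeds; "joint_efforts": joint torques, N m; "eef_pos": TCP position; "ee_rot": TCP orientation; "wrist_force": force on the tool from outside, world axes, zero at the start; "wrist_torque": the same for the moment, N m; "grip_width": finger opening in m.
Only numpy, scipy, OpenCV 4.12 (cv2) and the standard library are available. Lean on these libraries where they do the work, as an engineer would, in place of code of your own. Each camera call takes 0.05 s, during which the arm holds its last target.

## Working session

There is one attempt and no reset: what is moved stays moved. The work goes in short steps, Python scripts to look and compute and a tool call to move; the robot and the scene stay as the last step left them, time stands still between calls to the robot, and variables do not carry over. Pictures are saved under pics/ and viewed, and the job is handed in when it is done.

Besides the shell and the picture viewer there is one more tool, called as name(argument=value, ...) on one line, values as JSON. step_arm: Moves the arm, as the interface text tells. Its arguments: {"type":"object","properties":{"commands":{"type":"array"}},"required":["commands"]}

```bash
mkdir -p pics; ls
python3 - <<'E'
from station import r, grab_frame
import cv2,numpy as np
s=r.read_state();print({k:np.round(v,3).tolist() for k,v in s.items()})
for n in("side","top"):
    f=grab_frame(n);cv2.imwrite(f"pics/{n}0.png",f["img"][...,::-1]);print(n,f["mtx"],f["R"],f["t"])
E
```

```text
pics
{'time': 0.0, 'q': [-1.311, 0.312, 0.014, 1.513, -0.004, 1.319, -0.027], 'dq': [-0.001, 0.0, 0.002, -0.001, -0.0, 0.001, 0.0], 'joint_efforts': [0.0, -37.993, 0.146, -23.059, 0.012, 0.014, 0.0], 'eef_pos': [0.163, 0.524, 0.19], 'ee_rot': [[-0.001, 0.297, 0.955], [-0.002, 0.955, -0.297], [-1.0, -0.002, 0.0]], 'wrist_force': [0.223, 0.509, 0.06], 'wrist_torque': [0.037, 0.065, 0.013], 'grip_width': 0.085}
side [[505.17987954   0.         322.89948451]
 [  0.         505.17987954 195.97687575]
 [  0.           0.           1.        ]] [[ 0.9930855  -0.11721821 -0.00640964]
 [-0.06088562 -0.46760977 -0.88183561]
 [ 0.10036999  0.87612841 -0.47151339]] [-0.51096509  0.0824982   0.92804885]
top [[437.30728305   0.         311.66309494]
 [  0.         437.30728305 199.04010573]
 [  0.           0.           1.        ]] [[-0.03032565 -0.9991989  -0.02611336]
 [-0.99485822  0.03269897 -0.09585356]
 [ 0.09663065  0.02307227 -0.99505286]] [0.06080772 0.53211916 0.8849523 ]
```

View pics/side0.png

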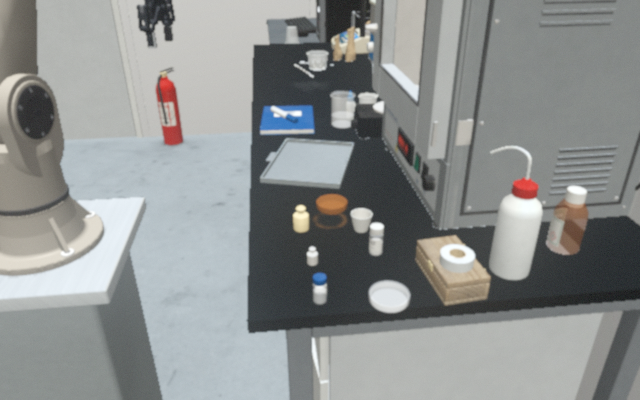

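View pics/top0.png

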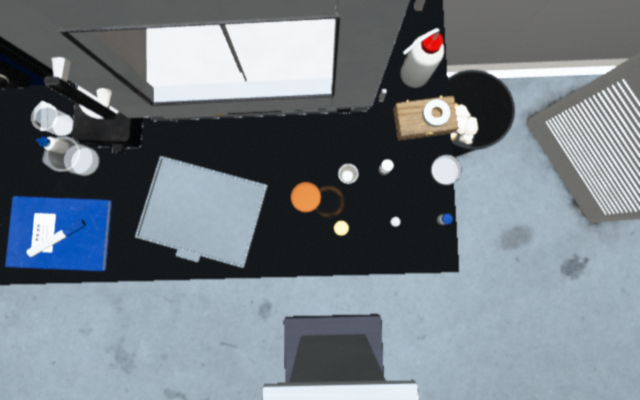

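Top view: tray around (202,212), with its tab at (187,255). Dish candidates are the clear disc at (446,170), the orange-brown disc at (306,197) and the brown ring at (330,201). Vials are white-capped at (387,167) and blue-capped at (446,218). Weights are brass at (341,228) and small grey at (395,222). The crucible is at (348,174). I'll enlarge to confirm these.

```bash
cat > h.py <<'E'
import numpy as np, cv2
def ray(f,u,v):
    d=np.linalg.solve(f["mtx"],[u,v,1.]); R=f["R"];c=-R.T@f["t"]; return c,R.T@d
def onz(f,uv,z):
    c,d=ray(f,*uv); return c+d*(z-c[2])/d[2]
def proj(f,X):
    p=f["R"]@np.asarray(X,float)+f["t"];p=f["mtx"]@p;return p[:2]/p[2]
def tri(f1,uv1,f2,uv2):
    c1,d1=ray(f1,*uv1);c2,d2=ray(f2,*uv2)
    s=np.linalg.lstsq(np.c_[d1,-d2],c2-c1,rcond=None)[0]
    a=c1+d1*s[0];b=c2+d2*s[1];return (a+b)/2,np.linalg.norm(a-b)
E
python3 - <<'E'
import cv2
t=cv2.imread("pics/top0.png")[145:245,280:470];s=cv2.imread("pics/side0.png")[185:320,260:420]
cv2.imwrite("pics/tc0.png",cv2.resize(t,None,fx=4,fy=4,interpolation=cv2.INTER_CUBIC))
cv2.imwrite("pics/sc0.png",cv2.resize(s,None,fx=4,fy=4,interpolation=cv2.INTER_CUBIC))
t=cv2.imread("pics/top0.png")[145:280,120:280]
cv2.imwrite("pics/tt0.png",cv2.resize(t,None,fx=4,fy=4,interpolation=cv2.INTER_CUBIC))
E
```

```text
(no output)
```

View pics/tc0.png

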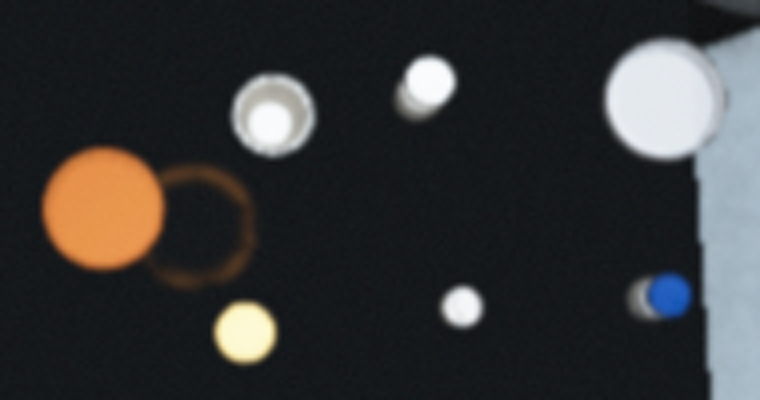

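View pics/sc0.png

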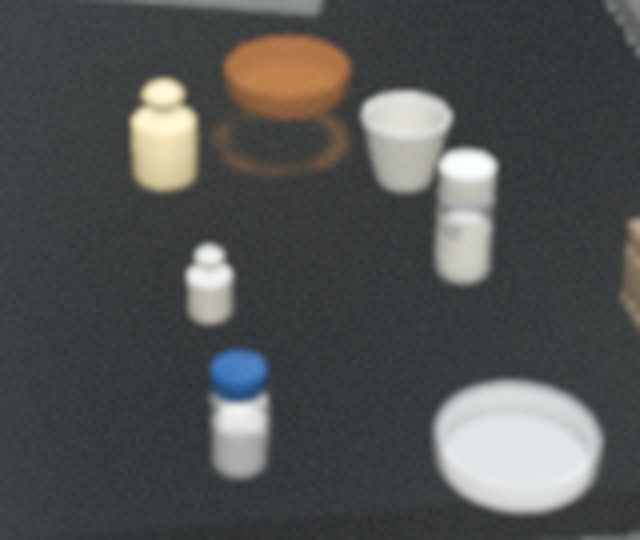

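View pics/tt0.png

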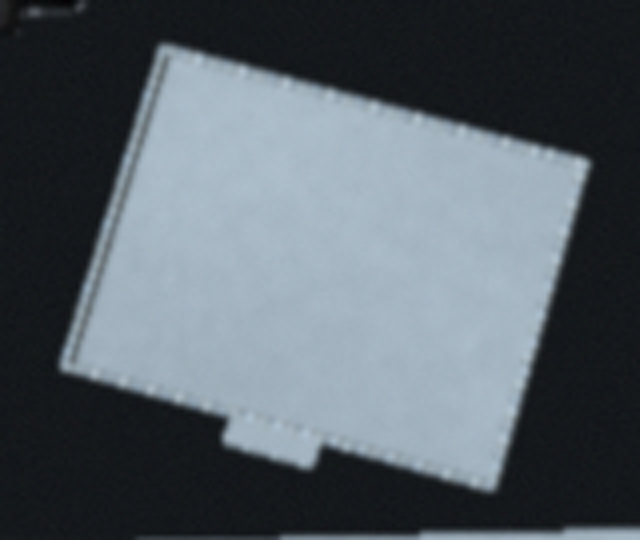

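The crops confirm it. The clear, white-looking dish at top (446,170) / side (389,296) is the petri dish. The orange disc is the brown look-alike, and the ring is only a stain. The brass weight is the pale yellow one with a knob, at top (341,228). The white-capped tall vial is at (387,167). Measuring next.

```bash
cat > meas.py <<'E'
import sys
from h import *
from station import grab_frame
def blob(img,mask,x0,y0,x1,y1):
    m=np.zeros(mask.shape,np.uint8);m[y0:y1,x0:x1]=mask[y0:y1,x0:x1]*255
    cs,_=cv2.findContours(m,cv2.RETR_EXTERNAL,cv2.CHAIN_APPROX_NONE)
    return max(cs,key=cv2.contourArea)
if __name__=="__main__":
    f=grab_frame("top");s=grab_frame("side");im=f["img"].astype(int);g=im.max(2)
    c=blob(im,(g>90)&~((im[...,2]-im[...,0]>18)),428,152,470,188)
    (e,r)=cv2.minEnclosingCircle(c);print("dish",e,r,onz(f,e,.015)[:2],"diam",2*r*np.linalg.norm(onz(f,(e[0]+1,e[1]),.015)-onz(f,e,.015)))
    for n,box,thr,z in(("cruc",(335,160,362,188),80,.035),("vialcap",(374,155,398,178),225,.055),("brass",(330,216,354,240),110,.032),("small",(386,212,404,232),110,.02),("short",(434,208,456,228),80,.046)):
        m=g>thr
        if n=="short": m=(im[...,2]-im[...,0]>50)
        c=blob(im,m,*box);e,r=cv2.minEnclosingCircle(c);M=cv2.moments(c);e=(M['m10']/M['m00'],M['m01']/M['m00'])
        r=np.sqrt(cv2.contourArea(c)/np.pi)+.5
        print(n,np.round(e,1),round(r,1),onz(f,e,z)[:2],"diam",2*r*np.linalg.norm(onz(f,(e[0]+1,e[1]),z)-onz(f,e,z)))
    # side
    imS=s["img"].astype(int);gS=imS.max(2)
    for n,box in(("dish",(362,275,416,316)),("cruc",(348,204,374,236)),("vial",(366,219,386,258)),("brass",(290,202,312,236)),("small",(304,244,320,268)),("short",(308,270,332,306))):
        c=blob(imS,gS>95,*box);x,y,w,h=cv2.boundingRect(c);print("S",n,x,y,w,h)
    # tray
    c=blob(im,(g>100),125,145,275,275)
    q=cv2.approxPolyDP(cv2.convexHull(c),4,True)[:,0];print(q.tolist())
E
python3 meas.py
```

```text
dish (446.8948974609375, 168.46337890625) 16.693185806274414 [ 0.59021142 -0.24262719] diam 0.06979941778357616
cruc [347.9 173.2] 10.7 [ 0.58422888 -0.03289867] diam 0.0443172230171499
vialcap [386.9 165. ] 5.5 [ 0.59522847 -0.11114346] diam 0.021972708683985757
brass [340.9 227.7] 7.8 [ 0.47210719 -0.01441536] diam 0.03187478642085429
small [395.1 221.4] 5.1 [ 0.48212858 -0.12774525] diam 0.021170592591796385
short [447.1 218.3] 5.8 [ 0.48405058 -0.22800712] diam 0.02303001505463396
S dish 368 279 43 35
S cruc 350 207 24 29
S vial 366 219 19 38
S brass 292 204 18 29
S small 306 245 13 22
S short 312 272 16 33
[[160, 156], [267, 186], [242, 267], [190, 260], [135, 237]]
```

```bash
cat > m2.py <<'E'
from h import *
from meas import blob
from station import grab_frame
f=grab_frame("top");s=grab_frame("side");im=f["img"].astype(int);g=im.max(2)
print("camtop",-f["R"].T@f["t"])
c=blob(im,(g>160)&((im[...,2]-im[...,0]<12)),428,150,470,190)
hull=cv2.convexHull(c);e=cv2.fitEllipse(hull);x,y=e[0];print("dish ell",e,onz(f,(x,y),.015)[:2])
imS=s["img"].astype(int);gS=imS.max(2)
for nm,X,h,d in(("dish",onz(f,(x,y),.015),.015,.063),("cruc",(.5842,-.0329),.035,.04),("vial",(.5952,-.1111),.055,.024),("brass",(.4721,-.0144),.046,.029),("small",(.4821,-.1277),.03,.018),("short",(.4840,-.2280),.046,.021)):
    a=np.linspace(0,6.28,90);P=[proj(s,(X[0]+d/2*np.cos(t),X[1]+d/2*np.sin(t),z)) for t in a for z in(0,h)]
    if nm in("brass","small"): P=[proj(s,(X[0]+d/2*np.cos(t),X[1]+d/2*np.sin(t),z)) for t in a for z in(0,h*.7)]
    P=np.array(P);print(nm,"pred side bbox",P.min(0).round(1),P.max(0).round(1))
# tray
def tray(im,f,z):
    cor=np.array([[160,156],[267,186],[242,267],[135,237]],float)  # BL,BR,FR,FL
    c=blob(im,im.max(2)>90,125,145,275,275)[:,0].astype(float)
    L=[]
    for i in range(4):
        a,b=cor[i],cor[(i+1)%4];t=(b-a)/np.linalg.norm(b-a);n=np.array([-t[1],t[0]])
        u=(c-a)@t/np.linalg.norm(b-a);k=(u>.08)&(u<.92)&(abs((c-a)@n)<4)
        if i==2:k&=(u<.42)|(u>.75)
        W=np.array([onz(f,p,z)[:2] for p in c[k]],np.float32)
        vx,vy,x0,y0=cv2.fitLine(W,cv2.DIST_HUBER,0,.01,.01).ravel();L.append((np.array([x0,y0]),np.array([vx,vy]),len(W)))
    def X(l,m):
        k=np.linalg.solve(np.c_[l[1],-m[1]],m[0]-l[0]);return l[0]+k[0]*l[1]
    C=np.array([X(L[3],L[0]),X(L[0],L[1]),X(L[1],L[2]),X(L[2],L[3])]);return C
C=tray(im,f,.012);print("corners BL BR FR FL",C.round(4).tolist());
print("len",[np.linalg.norm(C[i]-C[(i+1)%4]).round(4) for i in range(4)])
o=C.mean(0);yd=(C[0]+C[3]-C[1]-C[2])/2;xd=(C[0]+C[1]-C[2]-C[3])/2
print("centre",o,"yaw from y,x",np.arctan2(-yd[0],yd[1]),np.arctan2(xd[1],xd[0]))
for p in C: print("side px",proj(s,(*p,.012)).round(1))
E
python3 m2.py
python3 - <<'E'
import cv2
t=cv2.imread("pics/side0.png")[125:200,250:370]
cv2.imwrite("pics/st0.png",cv2.resize(t,None,fx=5,fy=5,interpolation=cv2.INTER_CUBIC))
E
```

```text
camtop [0.44571364 0.0229414  0.93316772]
dish ell ((443.86700439453125, 170.58058166503906), (24.462135314941406, 24.983673095703125), 115.81454467773438) [ 0.58592677 -0.23603266]
dish pred side bbox [366.3 277.4] [408.1 311.5]
cruc pred side bbox [350.9 207.6] [372.8 234.5]
vial pred side bbox [368.9 221.4] [384.2 255.6]
brass pred side bbox [293.5 209.3] [309.3 231.8]
small pred side bbox [307.3 248.7] [318.1 265. ]
short pred side bbox [313.3 271.4] [327.4 304.3]
corners BL BR FR FL [[0.6403999924659729, 0.3693000078201294], [0.5688999891281128, 0.13860000669956207], [0.3962000012397766, 0.19249999523162842], [0.4675000011920929, 0.42289999127388]]
len [np.float32(0.2415), np.float32(0.181), np.float32(0.2412), np.float32(0.181)]
centre [0.5182513  0.28080046] yaw from y,x -0.3003098 -0.30173194
side px [354.4 142.1]
side px [340.2 183.3]
side px [260.3 177.1]
side px [286.6 137.8]
```

View pics/st0.png

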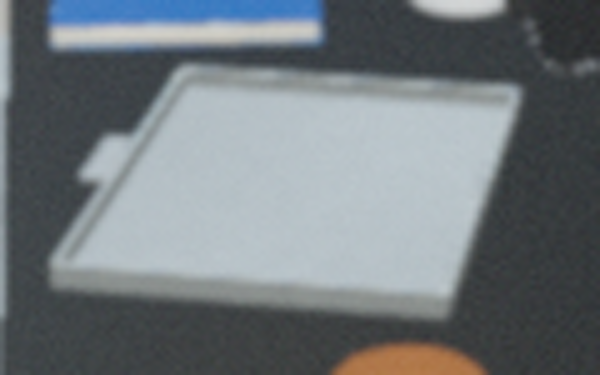

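Tray: centre (0.518,0.281), yaw −0.301, measured 241×181 mm against 240×180, and both views agree. Dish: about (0.5885,−0.2405), the mean of the two views. Moving over the dish now.

```bash
cat > go.py <<'E'
import sys,numpy as np
from station import r
s=r.read_state();p=np.array(s["eef_pos"]);R=np.array(s["ee_rot"])
t=np.array([float(a) for a in sys.argv[1:4]])
print("pos",p.round(4),"off",((t-p)@R/.03).round(2),"F",np.round(s["wrist_force"],1),"w",round(float(s["grip_width"]),4),"t",s["time"],"q",np.round(s["q"],2))
E
python3 go.py .5885 -.2405 .13
```

```text
pos [0.1634 0.5249 0.1909] off [  2.05 -20.15  21.11] F [-0.3 -0.6 -0.1] w 0.0853 t 0.3 q [-1.31  0.31  0.01  1.51 -0.    1.32 -0.03]
```

step_arm(commands=[{"offset":[0,-20.1,21.1],"twist":0,"fingers":0},{"offset":[0,-20.1,21.1],"twist":0,"fingers":0},{"offset":[0,-20.1,21.1],"twist":0,"fingers":0},{"offset":[0,-20.1,21.1],"twist":0,"fingers":0},{"offset":[0,-20.1,21.1],"twist":0,"fingers":0}])

```text
time: 0.8
eef_pos: [0.2858, 0.3049, 0.1914]
ee_rot: [[0.0, 0.297, 0.955], [0.001, 0.955, -0.297], [-1.0, 0.001, 0.0]]
wrist_force: [1.1, 0.2, 0.1]
grip_width: 0.0855
```

```bash
python3 go.py .5885 -.2405 .13
```

```text
pos [0.2858 0.3049 0.1914] off [  2.04 -14.37  15.03] F [1.1 0.2 0.1] w 0.0855 t 0.8 q [-1.02  0.04  0.17  1.84 -0.01  1.26  0.42]
```

step_arm(commands=[{"offset":[0,-14.3,15.0],"twist":0,"fingers":0},{"offset":[0,-14.3,15.0],"twist":0,"fingers":0},{"offset":[0,-14.3,15.0],"twist":0,"fingers":0},{"offset":[0,-14.3,15.0],"twist":0,"fingers":0},{"offset":[0,-14.3,15.0],"twist":0,"fingers":0}])

```text
time: 1.3
eef_pos: [0.4072, 0.0865, 0.1917]
ee_rot: [[0.001, 0.297, 0.955], [0.001, 0.955, -0.297], [-1.0, 0.001, 0.001]]
wrist_force: [0.9, 0.8, 0.7]
grip_width: 0.0854
```

```bash
python3 go.py .5885 -.2405 .13
```

```text
pos [0.4072 0.0865 0.1917] off [ 2.05 -8.62  9.  ] F [0.9 0.8 0.7] w 0.0854 t 1.3 q [-0.71  0.02  0.47  1.86 -0.01  1.26  1.04]
```

step_arm(commands=[{"offset":[0,-8.6,9.0],"twist":0,"fingers":30},{"offset":[0,-8.6,9.0],"twist":0,"fingers":30},{"offset":[0,-8.6,9.0],"twist":0,"fingers":30},{"offset":[0,-8.6,9.0],"twist":0,"fingers":30},{"offset":[0,-8.6,9.0],"twist":0,"fingers":30}])

```text
time: 1.8
eef_pos: [0.5287, -0.1318, 0.1914]
ee_rot: [[0.001, 0.296, 0.955], [0.0, 0.955, -0.296], [-1.0, 0.001, 0.001]]
wrist_force: [1.0, 0.7, -0.0]
grip_width: 0.0755
```

```bash
python3 go.py .5885 -.2405 .10
```

```text
pos [ 0.5287 -0.1318  0.1914] off [ 3.05 -2.87  2.97] F [ 1.   0.7 -0. ] w 0.0755 t 1.8 q [-0.3   0.34  0.68  1.55 -0.22  1.33  1.68]
```

step_arm(commands=[{"offset":[0,-2.87,2.97],"twist":0,"fingers":35},{"offset":[0,-2.87,2.97],"twist":0,"fingers":35},{"offset":[0,-2.87,2.97],"twist":0,"fingers":35},{"offset":[3.0,-2.87,2.97],"twist":0,"fingers":35},{"offset":[3.0,-2.87,2.97],"twist":0,"fingers":35}])

```text
time: 2.3
eef_pos: [0.5877, -0.241, 0.1001]
ee_rot: [[0.001, 0.299, 0.954], [-0.001, 0.954, -0.299], [-1.0, -0.001, 0.002]]
wrist_force: [-0.1, 0.1, -0.9]
grip_width: 0.0736
```

```bash
python3 go.py .5885 -.2405 .04
python3 - <<'E'
from station import grab_frame
from h import *
for n,b in(("side",(220,340,330,440)),("top",(110,230,390,490))):
    f=grab_frame(n);im=f["img"][b[0]:b[1],b[2]:b[3],::-1]
    cv2.imwrite(f"pics/d1{n}.png",cv2.resize(im,None,fx=5,fy=5,interpolation=cv2.INTER_CUBIC))
E
```

```text
pos [ 0.5877 -0.241   0.1001] off [2.   0.02 0.02] F [-0.1  0.1 -0.9] w 0.0736 t 2.3 q [-0.05  0.61  0.65  1.42 -0.37  1.24  1.91]
```

View pics/d1side.png

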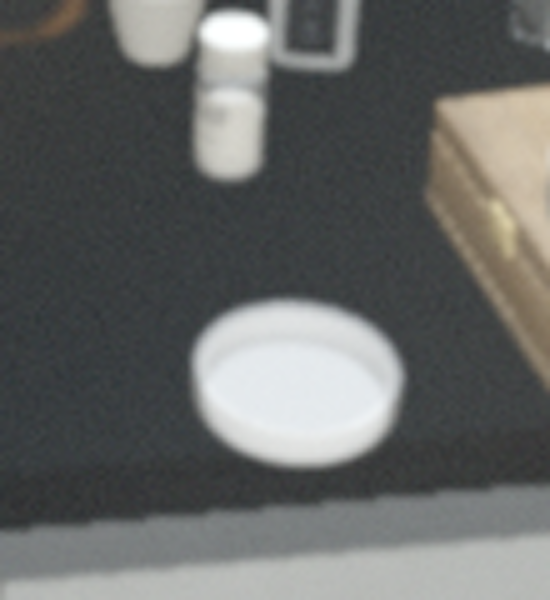

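View pics/d1top.png

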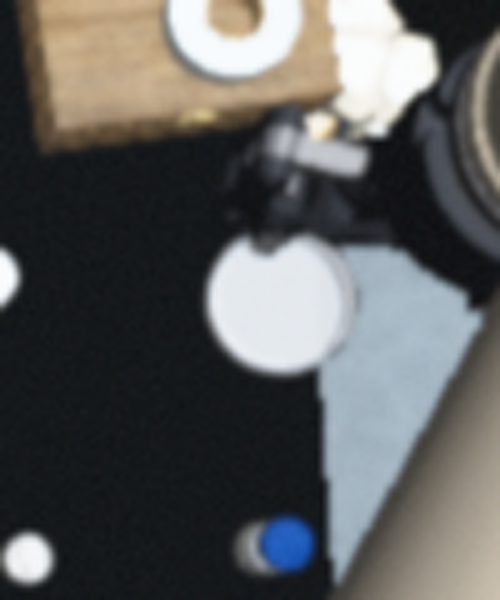

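The gripper isn't where I expected it in these views, so I'm checking the projections.

Run:
```python
from station import grab_frame,r
from h import *
s=r.read_state();p=np.array(s["eef_pos"]);R=np.array(s["ee_rot"])
for n in("side","top"):
    f=grab_frame(n);im=f["img"][...,::-1].copy()
    for d in(0,.02,.07,.15):
        X=p-R[:,0]*d;u=proj(f,X);print(n,d,X.round(3),u.round(1));cv2.circle(im,tuple(int(a) for a in u),2,(0,0,255),-1)
    for k in(-1,1):
        u=proj(f,p+k*R[:,1]*.037);cv2.circle(im,tuple(int(a) for a in u),2,(0,255,0),-1)
    cv2.imwrite(f"pics/d2{n}.png",im)
```

```text
side 0 [ 0.583 -0.236  0.094] [387.9 246.9]
side 0.02 [ 0.583 -0.236  0.114] [388.9 235.3]
side 0.07 [ 0.583 -0.236  0.164] [391.3 205. ]
side 0.15 [ 0.584 -0.237  0.244] [395.7 152. ]
top 0 [ 0.583 -0.236  0.094] [455.3 165.7]
top 0.02 [ 0.583 -0.236  0.114] [458.5 163.7]
top 0.07 [ 0.583 -0.236  0.164] [467.4 158.4]
top 0.15 [ 0.584 -0.237  0.244] [484.2 148.2]
```

View pics/d2side.png

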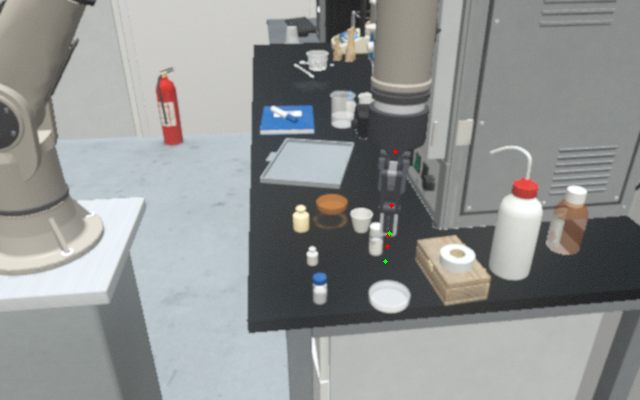

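View pics/d2top.png

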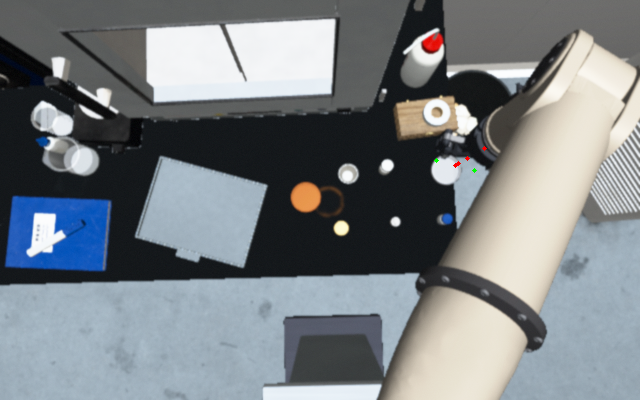

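step_arm(commands=[{"offset":[0,0,0],"twist":0,"fingers":35},{"offset":[0,0,0],"twist":0,"fingers":35},{"offset":[0,0,0],"twist":0,"fingers":35}])

```text
time: 2.8
eef_pos: [0.5886, -0.2396, 0.1036]
ee_rot: [[0.004, 0.297, 0.955], [-0.001, 0.955, -0.297], [-1.0, -0.0, 0.004]]
wrist_force: [0.1, 0.0, 0.2]
grip_width: 0.0738
```

```bash
cat > show.py <<'E'
import sys
from station import grab_frame,r
from h import *
tag=sys.argv[1];n=sys.argv[2];x0,y0,x1,y1=map(int,sys.argv[3:7]);k=float(sys.argv[7])
f=grab_frame(n);s=r.read_state();p=np.array(s["eef_pos"]);R=np.array(s["ee_rot"])
im=cv2.resize(np.ascontiguousarray(f["img"][y0:y1,x0:x1,::-1]),None,fx=k,fy=k,interpolation=cv2.INTER_CUBIC)
if len(sys.argv)>8:
    w=s["grip_width"]/2
    for d,c in((0,(0,0,255)),(w,(0,255,0)),(-w,(255,255,0))):
        u=(proj(f,p+R[:,1]*d)-[x0,y0])*k;cv2.circle(im,tuple(int(a) for a in u),2,c,-1)
cv2.imwrite(f"pics/{tag}.png",im)
print(p.round(4),s["time"],round(float(s["grip_width"]),4),np.round(s["wrist_force"],1),np.abs(s["dq"]).max().round(3))
E
python3 show.py d3s side 330 130 440 320 3 1;python3 show.py d3t top 390 110 490 210 5 1
```

```text
[ 0.5883 -0.2394  0.1031] 2.85 0.0737 [ 0.3 -0.3  0.5] 0.012
[ 0.588  -0.2393  0.1026] 2.9 0.0736 [ 0.2  0.4 -0.2] 0.01
```

View pics/d3s.png

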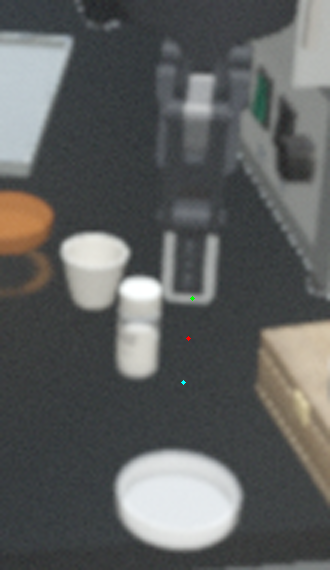

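View pics/d3t.png

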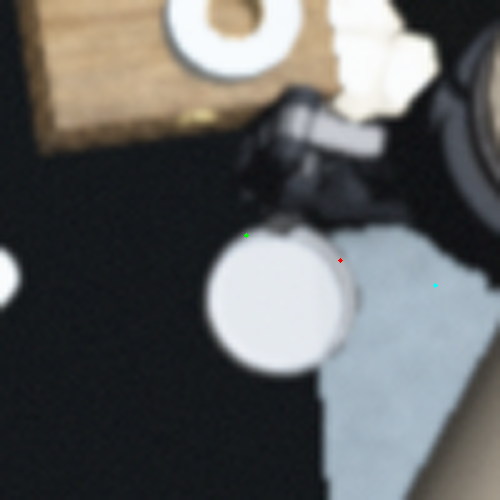

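Run:
```python
from station import grab_frame
from h import *
f=grab_frame("side");im=f["img"][80:260,340:450,::-1].astype(float)
im=np.clip(255*(im/255)**.55,0,255).astype(np.uint8)
a=cv2.resize(im,None,fx=3.3,fy=3.3,interpolation=cv2.INTER_CUBIC)
f=grab_frame("top");im=f["img"][90:200,420:530,::-1].astype(float)
im=np.clip(255*(im/255)**.55,0,255).astype(np.uint8)
b=cv2.resize(im,(430,430),interpolation=cv2.INTER_CUBIC);b=cv2.copyMakeBorder(b,0,a.shape[0]-430,0,0,0)
cv2.imwrite("pics/d4.png",np.hstack([a,b]))
```

```text
(no output)
```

View pics/d4.png

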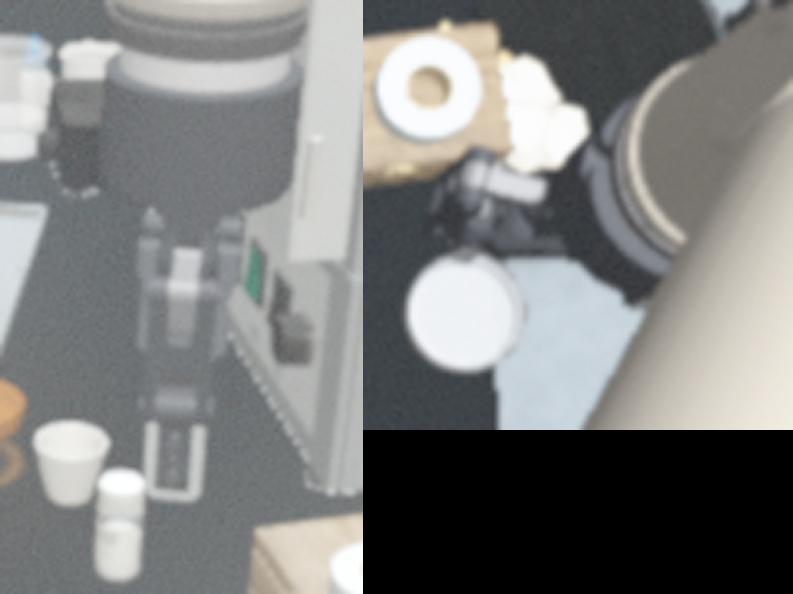

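The silver frame on the near finger suggests the tips are about 30–40 mm higher than reported, unless there are dark tips I can't see against the black. Lowering partway and looking again.

step_arm(commands=[{"offset":[1.0,0,0],"twist":0,"fingers":35},{"offset":[2.0,0,0],"twist":0,"fingers":35},{"offset":[2.0,0,0],"twist":0,"fingers":35},{"offset":[2.0,0,0],"twist":0,"fingers":35}])

```text
time: 3.4
eef_pos: [0.5871, -0.239, 0.0414]
ee_rot: [[-0.001, 0.297, 0.955], [0.0, 0.955, -0.297], [-1.0, -0.0, -0.001]]
wrist_force: [0.8, -0.5, 0.2]
grip_width: 0.0734
```

```bash
python3 show.py d5s side 330 180 450 320 4 1;python3 show.py d5t top 400 120 500 220 5 1
```

```text
[ 0.5881 -0.2397  0.0426] 3.45 0.0735 [-0.6 -0.7  1.3] 0.019
[ 0.5886 -0.24    0.0432] 3.5 0.0737 [0.  0.6 0.1] 0.009
```

View pics/d5s.png

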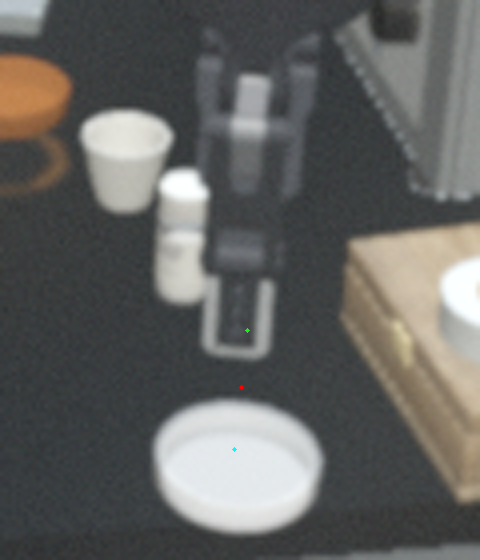

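View pics/d5t.png

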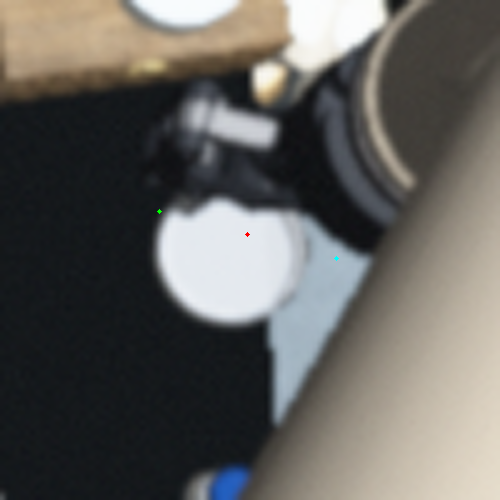

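step_arm(commands=[{"offset":[0,0,0],"twist":0,"fingers":255},{"offset":[0,0,0],"twist":0,"fingers":255},{"offset":[0,0,0],"twist":0,"fingers":255},{"offset":[0,0,0],"twist":0,"fingers":255},{"offset":[0,0,0],"twist":0,"fingers":255}])

```text
time: 4.0
eef_pos: [0.5874, -0.239, 0.0414]
ee_rot: [[0.0, 0.297, 0.955], [0.0, 0.955, -0.297], [-1.0, 0.0, 0.0]]
wrist_force: [-0.7, 0.8, 0.2]
grip_width: 0.001
```

```bash
python3 show.py d6s side 330 180 450 320 4 1;python3 show.py d6t top 400 120 500 220 5 1
```

```text
[ 0.5873 -0.239   0.0414] 4.05 0.0001 [-0.4 -0.3  0.7] 0.003
[ 0.5873 -0.239   0.0413] 4.1 -0.0001 [-0.1 -0.2 -0.8] 0.002
```

View pics/d6s.png

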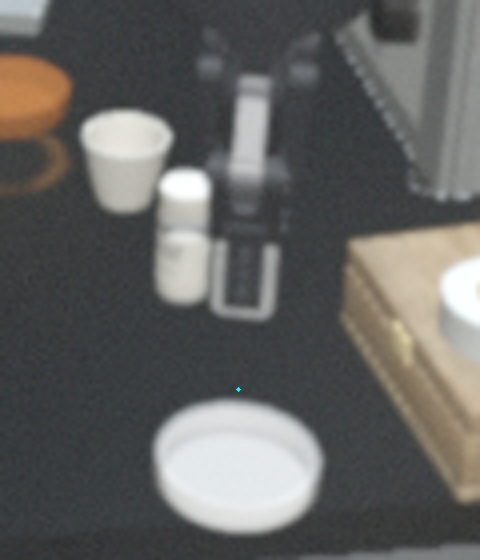

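View pics/d6t.png

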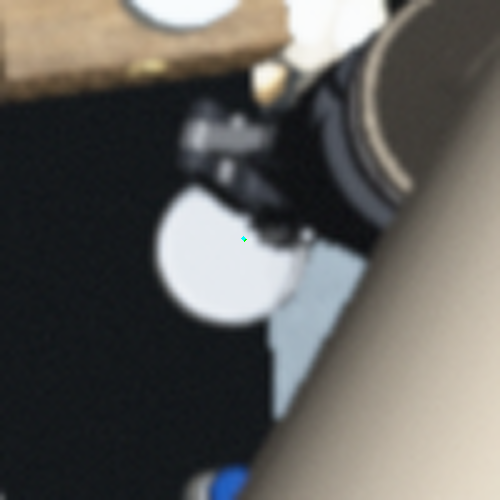

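Run:
```python
from station import grab_frame
from h import *
fs=grab_frame("side");ft=grab_frame("top")
a=fs["img"][225:300,365:415,::-1].astype(float);b=ft["img"][140:190,430:480,::-1].astype(float)
A=[cv2.resize(np.clip(x*4,0,255).astype(np.uint8),None,fx=7.5,fy=7.5,interpolation=cv2.INTER_CUBIC) for x in(a,b)]
A[1]=cv2.copyMakeBorder(A[1],0,A[0].shape[0]-A[1].shape[0],0,0,0)
cv2.imwrite("pics/d7.png",np.hstack(A))
for t in((453,165),(455,167),(451,165)): print(tri(fs,(390.8,259.5),ft,t))
```

```text
(array([ 0.58755081, -0.23815955,  0.07320563]), np.float64(1.7532458114153408e-05))
(array([ 0.58483595, -0.24147723,  0.07544276]), np.float64(0.0035436827808951353))
(array([ 0.5882604 , -0.23497827,  0.07087121]), np.float64(0.0003908273801944632))
```

View pics/d7.png

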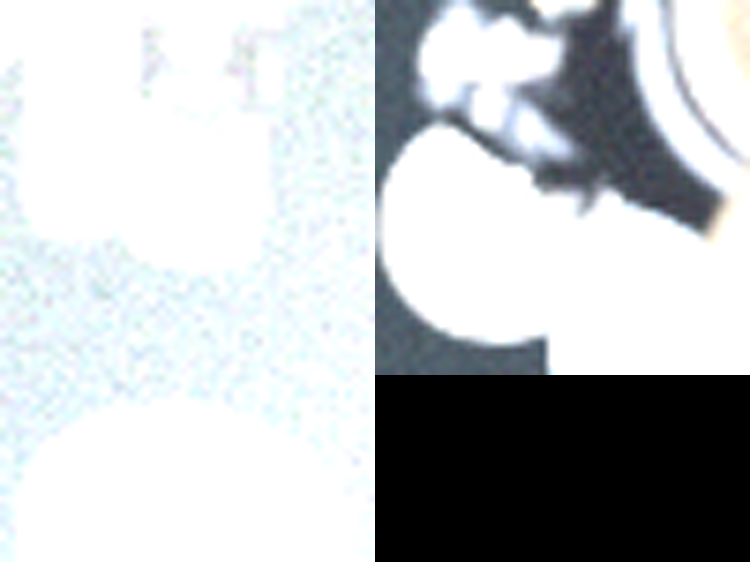

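Both views show the tips at z ≈ 0.073, about 30 mm above the reported 0.041, while x and y agree. I'll reopen and go down in steps, watching force and images.

step_arm(commands=[{"offset":[0,0,0],"twist":0,"fingers":35},{"offset":[0,0,0],"twist":0,"fingers":35},{"offset":[0,0,0],"twist":0,"fingers":35},{"offset":[0.5,0,0],"twist":0,"fingers":35},{"offset":[1.0,0,0],"twist":0,"fingers":35}])

```text
time: 4.7
eef_pos: [0.5875, -0.239, 0.0104]
ee_rot: [[0.001, 0.297, 0.955], [-0.0, 0.955, -0.297], [-1.0, 0.0, 0.001]]
wrist_force: [-0.6, -0.3, -0.5]
grip_width: 0.0724
```

```bash
python3 show.py d8s side 330 180 450 320 4 1;python3 show.py d8t top 400 120 500 220 5 1
```

```text
[ 0.5848 -0.2375  0.0068] 4.75 0.074 [-1.1  1.  -2.3] 0.069
[ 0.5845 -0.2373  0.0074] 4.8 0.0736 [ 0.8  0.4 -1.1] 0.031
```

View pics/d8s.png

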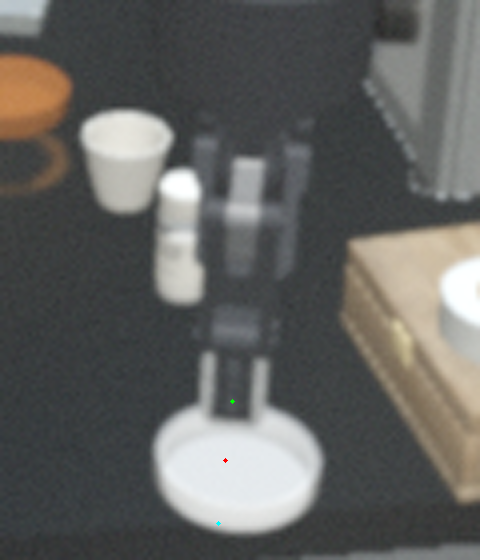

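step_arm(commands=[{"offset":[0,0,0],"twist":0,"fingers":35},{"offset":[0.1,0,0],"twist":0,"fingers":35},{"offset":[0.2,0,0],"twist":0,"fingers":35},{"offset":[0.2,0,0],"twist":0,"fingers":35}])

```text
time: 5.2
eef_pos: [0.5872, -0.239, 0.0051]
ee_rot: [[-0.0, 0.297, 0.955], [0.0, 0.955, -0.297], [-1.0, 0.0, -0.0]]
wrist_force: [0.6, -0.4, -0.4]
grip_width: 0.0739
```

```bash
python3 go.py .5885 -.2405 -.02; python3 show.py d9t top 400 120 500 220 5 1
```

```text
pos [ 0.5872 -0.239   0.0051] off [ 0.84 -0.04  0.06] F [ 0.6 -0.4 -0.4] w 0.0739 t 5.2 q [-0.03  0.7   0.61  1.52 -0.43  1.06  1.95]
[ 0.5873 -0.2391  0.0053] 5.25 0.0736 [ 0.5 -0.3  0.8] 0.004
```

View pics/d9t.png

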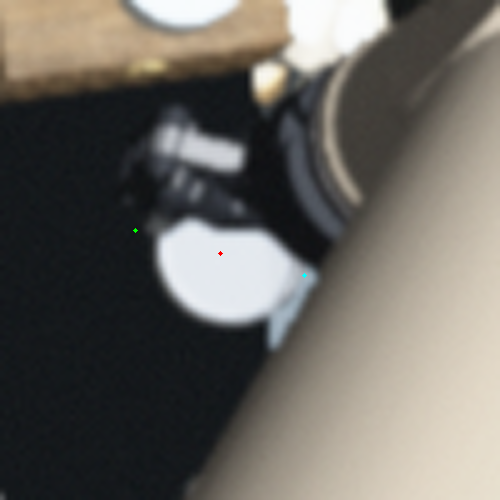

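step_arm(commands=[{"offset":[0.1,-0.04,0.06],"twist":0,"fingers":35},{"offset":[0.2,-0.04,0.06],"twist":0,"fingers":35},{"offset":[0.3,-0.04,0.06],"twist":0,"fingers":35},{"offset":[0.3,-0.04,0.06],"twist":0,"fingers":35}])

```text
time: 5.65
eef_pos: [0.5881, -0.2404, -0.0045]
ee_rot: [[-0.001, 0.297, 0.955], [0.001, 0.955, -0.297], [-1.0, 0.0, -0.001]]
wrist_force: [0.1, 0.4, -0.2]
grip_width: 0.0738
```

```bash
python3 show.py e1s side 350 240 430 320 7
```

```text
[ 0.5883 -0.2406 -0.0041] 5.7 0.0739 [-0.1  0.5  0.4] 0.006
```

View pics/e1s.png

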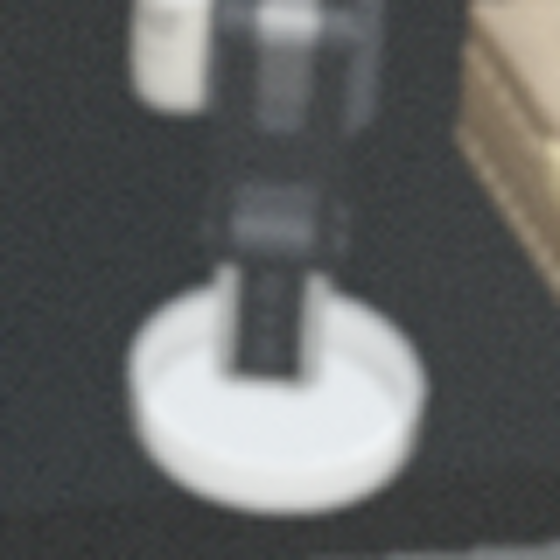

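Visually the tips are still about 33 mm above the worktop and the force is nil, so the 30 mm offset is real. Continuing down in small steps.

step_arm(commands=[{"offset":[0.15,0,0],"twist":0,"fingers":35},{"offset":[0.3,0,0],"twist":0,"fingers":35},{"offset":[0.5,0,0],"twist":0,"fingers":35},{"offset":[0.5,0,0],"twist":0,"fingers":35}])

```text
time: 6.1
eef_pos: [0.5877, -0.2401, -0.0201]
ee_rot: [[-0.002, 0.297, 0.955], [0.001, 0.955, -0.297], [-1.0, 0.0, -0.002]]
wrist_force: [0.2, 1.2, -0.0]
grip_width: 0.0738
```

```bash
python3 show.py e2s side 350 240 430 320 7
```

```text
[ 0.5881 -0.2404 -0.0195] 6.15 0.074 [-0.4  0.2 -0.2] 0.011
```

View pics/e2s.png

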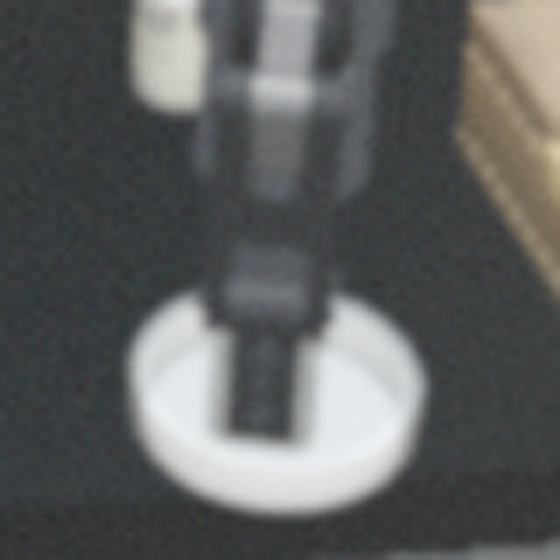

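step_arm(commands=[{"offset":[0.15,0,0],"twist":0,"fingers":35},{"offset":[0.3,0,0],"twist":0,"fingers":35},{"offset":[0.4,0,0],"twist":0,"fingers":35},{"offset":[0.4,0,0],"twist":0,"fingers":35}])

```text
time: 6.55
eef_pos: [0.5882, -0.2405, -0.0314]
ee_rot: [[-0.001, 0.297, 0.955], [0.001, 0.955, -0.297], [-1.0, 0.0, -0.001]]
wrist_force: [0.9, 0.3, -0.7]
grip_width: 0.0737
```

```bash
python3 show.py e3s side 350 240 430 320 7; python3 show.py e3t top 400 120 500 220 5 1
```

```text
[ 0.5884 -0.2406 -0.0311] 6.6 0.0738 [-0.4 -1.2  0.2] 0.009
[ 0.5886 -0.2408 -0.0308] 6.65 0.0735 [-0.1 -0.2  0.1] 0.005
```

View pics/e3s.png

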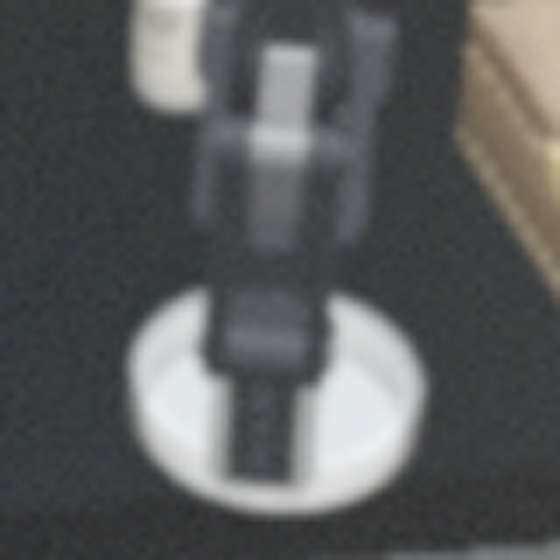

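View pics/e3t.png

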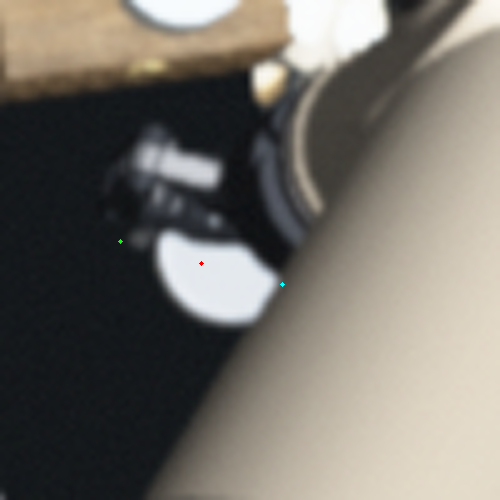

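Run:
```python
from station import grab_frame,r
from h import *
f=grab_frame("side");s=r.read_state();p=np.array(s["eef_pos"]);R=np.array(s["ee_rot"])
print((proj(f,[.5885,-.2405,.0075])-[350,240])*7)
for d in(.037,.047): 
  X=p-R[:,1]*d; X[2]=.008; print(d,(proj(f,X)-[350,240])*7)
  X[2]=.04; print(d,(proj(f,X)-[350,240])*7)
```

```text
[275.20490504 389.66047078]
0.037 [264.82506034 500.97308074]
0.037 [273.28132664 380.21246583]
0.047 [261.3564291 533.0085199]
0.047 [269.84190073 411.46237629]
```

step_arm(commands=[{"offset":[0.13,0,0],"twist":0,"fingers":35},{"offset":[0.13,0,0],"twist":0,"fingers":60},{"offset":[0.13,0,0],"twist":0,"fingers":75},{"offset":[0.13,0,0],"twist":0,"fingers":90},{"offset":[0.13,0,0],"twist":0,"fingers":90}])

```text
time: 7.2
eef_pos: [0.5888, -0.2408, -0.0342]
ee_rot: [[0.0, 0.297, 0.955], [0.0, 0.955, -0.297], [-1.0, 0.0, 0.0]]
wrist_force: [-0.7, 0.0, 2.8]
grip_width: 0.056
```

```bash
python3 show.py e4s side 350 240 430 320 7; python3 show.py e4t top 400 120 500 220 5
```

```text
[ 0.5888 -0.2408 -0.0342] 7.25 0.0554 [-0.7 -0.3  2.2] 0.001
[ 0.5888 -0.2408 -0.0342] 7.3 0.0555 [0.  1.1 3.6] 0.002
```

View pics/e4s.png

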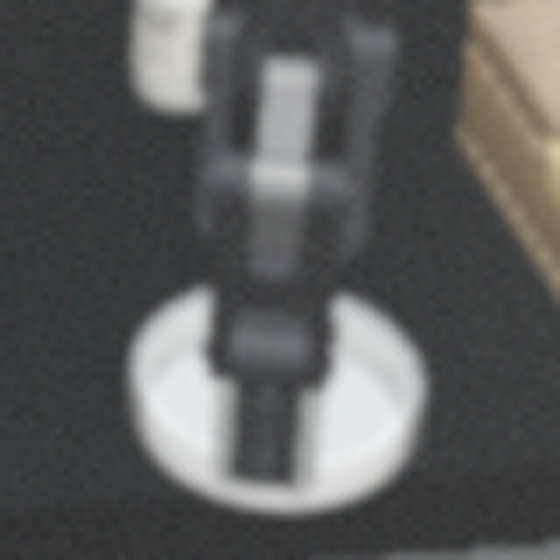

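step_arm(commands=[{"offset":[0,0,0],"twist":0,"fingers":105},{"offset":[0,0,0],"twist":0,"fingers":105}])

```text
time: 7.5
eef_pos: [0.5889, -0.2409, -0.0337]
ee_rot: [[0.001, 0.297, 0.955], [-0.0, 0.955, -0.297], [-1.0, 0.0, 0.001]]
wrist_force: [-1.6, 0.8, 4.9]
grip_width: 0.0539
```

The tips are on the lid edge: the width went below 58 mm and there is a slight upward force. Reopening and going lower.

step_arm(commands=[{"offset":[-0.1,0,0],"twist":0,"fingers":25},{"offset":[-0.1,0,0],"twist":0,"fingers":25},{"offset":[-0.1,0,0],"twist":0,"fingers":25},{"offset":[0.1,0,0],"twist":0,"fingers":25},{"offset":[0.2,0,0],"twist":0,"fingers":25}])

```text
time: 8.0
eef_pos: [0.5882, -0.2404, -0.0415]
ee_rot: [[-0.001, 0.297, 0.955], [0.001, 0.955, -0.297], [-1.0, 0.0, -0.001]]
wrist_force: [-0.2, -0.2, -0.5]
grip_width: 0.077
```

step_arm(commands=[{"offset":[0.05,0,0],"twist":0,"fingers":25},{"offset":[0.1,0,0],"twist":0,"fingers":25},{"offset":[0.1,0,0],"twist":0,"fingers":25}])

```text
time: 8.3
eef_pos: [0.5884, -0.2407, -0.044]
ee_rot: [[-0.001, 0.297, 0.955], [0.0, 0.955, -0.297], [-1.0, -0.0, -0.001]]
wrist_force: [0.5, 0.2, -0.3]
grip_width: 0.0768
```

```bash
python3 show.py e5s side 350 240 430 320 7
```

```text
[ 0.5886 -0.2407 -0.0438] 8.35 0.0772 [-0.   0.2 -0.4] 0.005
```

View pics/e5s.png

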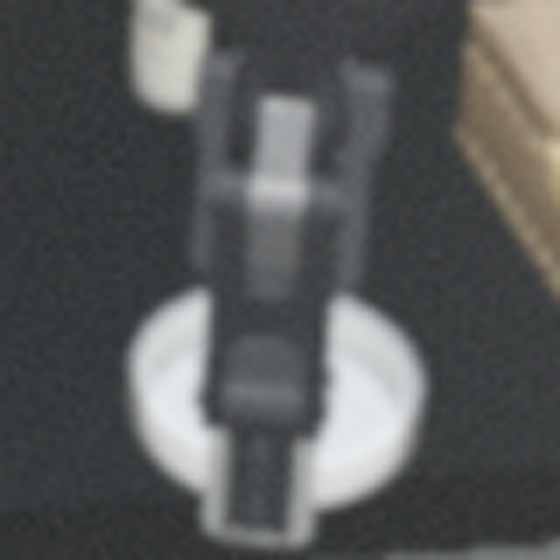

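step_arm(commands=[{"offset":[0,0,0],"twist":0,"fingers":60},{"offset":[0,0,0],"twist":0,"fingers":90},{"offset":[0,0,0],"twist":0,"fingers":120},{"offset":[0,0,0],"twist":0,"fingers":120},{"offset":[0,0,0],"twist":0,"fingers":120}])

```text
time: 8.85
eef_pos: [0.5893, -0.2411, -0.0428]
ee_rot: [[0.001, 0.297, 0.955], [-0.001, 0.955, -0.297], [-1.0, -0.0, 0.001]]
wrist_force: [-1.0, -1.0, 4.6]
grip_width: 0.0553
```

```bash
python3 show.py e6s side 350 240 430 320 7
```

```text
[ 0.5893 -0.2411 -0.0428] 8.9 0.0555 [-0.2  1.2  5.7] 0.002
```

View pics/e6s.png

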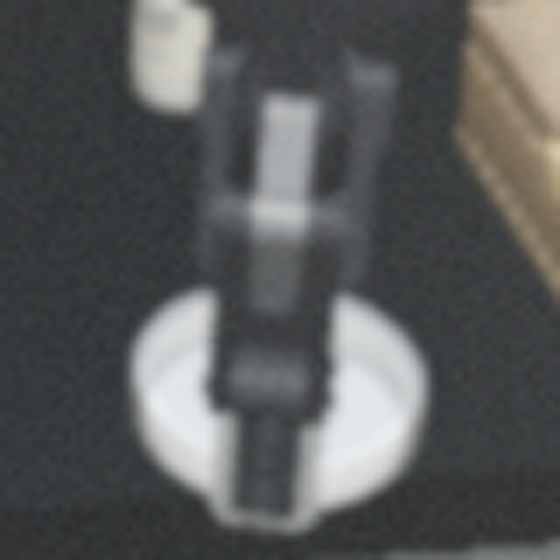

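step_arm(commands=[{"offset":[-0.3,0,0],"twist":0,"fingers":140},{"offset":[-0.8,0,0],"twist":0,"fingers":140},{"offset":[-1.5,0,0],"twist":0,"fingers":140},{"offset":[-2.5,0,0],"twist":0,"fingers":140},{"offset":[-2.5,0,0],"twist":0,"fingers":140}])

```text
time: 9.4
eef_pos: [0.5922, -0.2431, 0.0369]
ee_rot: [[0.009, 0.297, 0.955], [-0.004, 0.955, -0.297], [-1.0, -0.001, 0.01]]
wrist_force: [-0.1, -0.0, -0.0]
grip_width: 0.0556
```

```bash
python3 show.py e7s side 340 180 440 320 4
```

```text
[ 0.5907 -0.2421  0.0346] 9.45 0.0557 [-0.1  0.7 -1.5] 0.051
```

View pics/e7s.png

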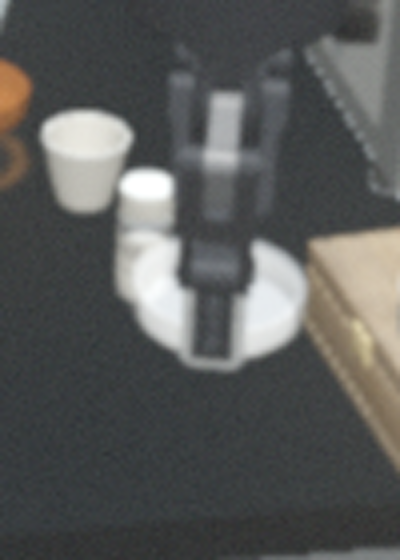

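step_arm(commands=[{"offset":[-1.0,0,0],"twist":0,"fingers":140},{"offset":[-1.0,15.9,-7.5],"twist":0,"fingers":140},{"offset":[-1.0,15.9,-7.5],"twist":0,"fingers":140},{"offset":[-1.0,15.9,-7.5],"twist":0,"fingers":140},{"offset":[-1.0,15.9,-7.5],"twist":0,"fingers":140}])

```text
time: 9.95
eef_pos: [0.5595, -0.0405, 0.0606]
ee_rot: [[-0.002, 0.298, 0.955], [0.001, 0.955, -0.298], [-1.0, 0.0, -0.002]]
wrist_force: [0.8, 0.5, -0.9]
grip_width: 0.0551
```

```bash
python3 go.py .518 .281 .06
```

```text
pos [ 0.5595 -0.0405  0.0606] off [ 0.03  9.82 -4.51] F [ 0.8  0.5 -0.9] w 0.0551 t 9.95 q [-0.42  0.5   0.65  1.68 -0.34  1.07  1.6 ]
```

step_arm(commands=[{"offset":[0,9.8,-4.5],"twist":0,"fingers":140},{"offset":[0,9.8,-4.5],"twist":0,"fingers":140},{"offset":[0,9.8,-4.5],"twist":0,"fingers":140},{"offset":[0,9.8,-4.5],"twist":0,"fingers":140},{"offset":[0,9.8,-4.5],"twist":0,"fingers":140}])

```text
time: 10.45
eef_pos: [0.5273, 0.2071, 0.0607]
ee_rot: [[-0.002, 0.297, 0.955], [-0.001, 0.955, -0.297], [-1.0, -0.001, -0.001]]
wrist_force: [0.6, 0.1, -1.3]
grip_width: 0.0552
```

```bash
python3 go.py .518 .281 .06
```

```text
pos [0.5273 0.2071 0.0607] off [ 0.02  2.26 -1.03] F [ 0.6  0.1 -1.3] w 0.0552 t 10.45 q [-0.84  0.5   0.61  1.67 -0.32  1.08  1.13]
```

step_arm(commands=[{"offset":[0,2.26,-1.03],"twist":0,"fingers":140},{"offset":[0,2.26,-1.03],"twist":0,"fingers":140},{"offset":[1.0,2.26,-1.03],"twist":0,"fingers":140},{"offset":[1.5,2.26,-1.03],"twist":0,"fingers":140},{"offset":[1.5,2.26,-1.03],"twist":0,"fingers":140}])

```text
time: 10.95
eef_pos: [0.5163, 0.2767, 0.0129]
ee_rot: [[-0.007, 0.298, 0.954], [-0.005, 0.954, -0.298], [-1.0, -0.007, -0.005]]
wrist_force: [-0.9, -0.5, 0.3]
grip_width: 0.0559
```

step_arm(commands=[{"offset":[0,0,0],"twist":0,"fingers":140},{"offset":[0,0,0],"twist":0,"fingers":140}])

```text
time: 11.15
eef_pos: [0.5208, 0.2782, 0.0175]
ee_rot: [[0.002, 0.299, 0.954], [0.0, 0.954, -0.299], [-1.0, 0.001, 0.002]]
wrist_force: [-0.1, -0.4, -1.0]
grip_width: 0.0559
```

```bash
python3 go.py .518 .281 -.0395;  python3 show.py f1s side 240 80 380 200 5; python3 show.py f1t top 120 130 290 280 4
```

```text
pos [0.5208 0.2782 0.0175] off [ 1.9   0.06 -0.12] F [-0.1 -0.4 -1. ] w 0.0559 t 11.15 q [-0.91  0.59  0.57  1.64 -0.36  1.01  1.04]
[0.5208 0.2786 0.0177] 11.2 0.0553 [ 0.  -0.3 -0.9] 0.004
[0.5207 0.2788 0.0177] 11.25 0.0559 [-0.2 -1.2 -0.5] 0.005
```

View pics/f1s.png

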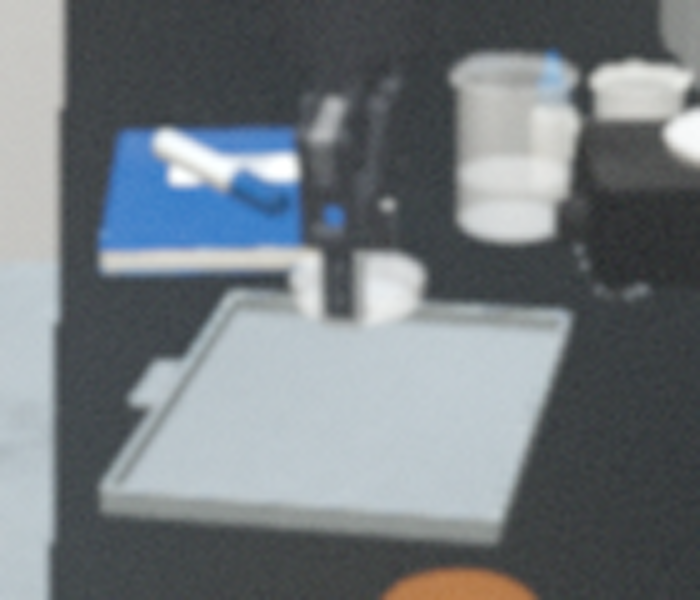

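View pics/f1t.png

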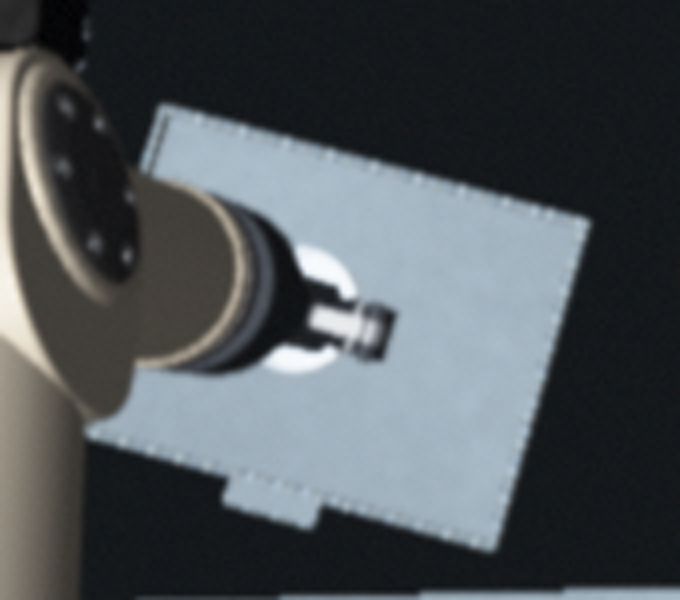

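Run:
```python
from station import grab_frame
from h import *
f=grab_frame("side");t=grab_frame("top")
for z in(.04,.06,.07): print(z,proj(f,[.5208,.2787,z]),proj(t,[.5208,.2787,z+.0075]))
```

```text
0.04 [311.71545725 147.87094589] [196.91306842 208.11299702]
0.06 [311.57315021 140.04340578] [194.04066332 207.36084413]
0.07 [311.50115195 136.08317144] [192.55487327 206.97178297]
```

Dish bottom is at about 0.059 by image, consistent with the constant z offset, and xy agrees. Lowering now.

step_arm(commands=[{"offset":[0.6,0.06,-0.12],"twist":0,"fingers":140},{"offset":[1.2,0.06,-0.12],"twist":0,"fingers":140},{"offset":[1.5,0.06,-0.12],"twist":0,"fingers":140},{"offset":[1.6,0.06,-0.12],"twist":0,"fingers":140},{"offset":[1.6,0.06,-0.12],"twist":0,"fingers":140}])

```text
time: 11.85
eef_pos: [0.5168, 0.2818, -0.0315]
ee_rot: [[0.0, 0.297, 0.955], [-0.0, 0.955, -0.297], [-1.0, -0.0, 0.0]]
wrist_force: [-0.2, 0.1, -1.2]
grip_width: 0.0553
```

```bash
python3 go.py .518 .281 -.0395
```

```text
pos [ 0.5168  0.2818 -0.0315] off [ 0.27 -0.01  0.05] F [-0.2  0.1 -1.2] w 0.0553 t 11.85 q [-0.9   0.65  0.54  1.68 -0.4   0.92  1.06]
```

step_arm(commands=[{"offset":[0.1,0,0.04],"twist":0,"fingers":140},{"offset":[0.2,0,0.04],"twist":0,"fingers":140},{"offset":[0.2,0,0.04],"twist":0,"fingers":140}])

```text
time: 12.15
eef_pos: [0.5178, 0.2815, -0.0376]
ee_rot: [[-0.0, 0.297, 0.955], [0.0, 0.955, -0.297], [-1.0, 0.0, -0.0]]
wrist_force: [0.5, -0.4, -0.8]
grip_width: 0.0556
```

```bash
python3 go.py .518 .281 -.0395
```

```text
pos [ 0.5178  0.2815 -0.0376] off [ 0.06 -0.02  0.01] F [ 0.5 -0.4 -0.8] w 0.0556 t 12.15 q [-0.89  0.66  0.53  1.68 -0.41  0.91  1.07]
```

step_arm(commands=[{"offset":[0.04,0,0],"twist":0,"fingers":140},{"offset":[0.08,0,0],"twist":0,"fingers":140},{"offset":[0.08,0,0],"twist":0,"fingers":140}])

```text
time: 12.45
eef_pos: [0.5179, 0.2817, -0.0398]
ee_rot: [[0.0, 0.297, 0.955], [0.0, 0.955, -0.297], [-1.0, 0.0, 0.0]]
wrist_force: [0.6, 0.3, -0.1]
grip_width: 0.0556
```

```bash
python3 go.py .518 .281 -.0395
```

```text
pos [ 0.5179  0.2817 -0.0398] off [-0.01 -0.02  0.01] F [ 0.6  0.3 -0.1] w 0.0556 t 12.45 q [-0.89  0.66  0.53  1.68 -0.41  0.91  1.07]
```

step_arm(commands=[{"offset":[0.04,0,0],"twist":0,"fingers":140},{"offset":[0.04,0,0],"twist":0,"fingers":140}])

```text
time: 12.65
eef_pos: [0.5179, 0.2818, -0.0399]
ee_rot: [[-0.0, 0.297, 0.955], [0.001, 0.955, -0.297], [-1.0, 0.001, -0.0]]
wrist_force: [-1.8, -0.4, 7.5]
grip_width: 0.0558
```

step_arm(commands=[{"offset":[0,0,0],"twist":0,"fingers":80},{"offset":[-0.1,0,0],"twist":0,"fingers":40},{"offset":[-0.1,0,0],"twist":0,"fingers":30},{"offset":[-0.1,0,0],"twist":0,"fingers":30}])

```text
time: 13.05
eef_pos: [0.5178, 0.2817, -0.0382]
ee_rot: [[0.0, 0.297, 0.955], [0.0, 0.955, -0.297], [-1.0, 0.0, 0.0]]
wrist_force: [0.3, 0.5, -0.5]
grip_width: 0.0755
```

step_arm(commands=[{"offset":[-1.0,0,0],"twist":0,"fingers":30},{"offset":[-2.5,0,0],"twist":0,"fingers":30},{"offset":[-4,0,0],"twist":0,"fingers":30},{"offset":[-4,-8,4],"twist":0,"fingers":70},{"offset":[-4,-8,4],"twist":0,"fingers":90}])

```text
time: 13.55
eef_pos: [0.5353, 0.1845, 0.0837]
ee_rot: [[0.004, 0.291, 0.957], [0.002, 0.957, -0.291], [-1.0, 0.003, 0.003]]
wrist_force: [1.0, -0.4, -0.9]
grip_width: 0.0548
```

```bash
python3 go.py .5842 -.0329 .06
```

```text
pos [0.5353 0.1845 0.0837] off [ 0.78 -6.46  3.67] F [ 1.  -0.4 -0.9] w 0.0548 t 13.55 q [-0.81  0.47  0.62  1.65 -0.3   1.11  1.17]
```

step_arm(commands=[{"offset":[0,-6.46,3.67],"twist":0,"fingers":90},{"offset":[0,-6.46,3.67],"twist":0,"fingers":90},{"offset":[0,-6.46,3.67],"twist":0,"fingers":90},{"offset":[0,-6.46,3.67],"twist":0,"fingers":90},{"offset":[0,-6.46,3.67],"twist":0,"fingers":90}])

```text
time: 14.05
eef_pos: [0.5815, -0.0427, 0.0823]
ee_rot: [[0.001, 0.305, 0.952], [-0.005, 0.952, -0.305], [-1.0, -0.004, 0.003]]
wrist_force: [0.0, 0.7, 0.4]
grip_width: 0.0552
```

step_arm(commands=[{"offset":[0,0,0],"twist":0,"fingers":90},{"offset":[0,0,0],"twist":0,"fingers":90}])

```text
time: 14.25
eef_pos: [0.5812, -0.0348, 0.0815]
ee_rot: [[-0.001, 0.298, 0.954], [0.001, 0.954, -0.298], [-1.0, 0.001, -0.001]]
wrist_force: [-0.0, 0.4, 0.2]
grip_width: 0.0552
```

```bash
python3 go.py .5842 -.0329 .03
python3 - <<'E'
from station import grab_frame
from h import *
f=grab_frame("top");im=f["img"]
cv2.imwrite("pics/g1t.png",cv2.resize(im[140:280,120:300,::-1],None,fx=4,fy=4,interpolation=cv2.INTER_CUBIC))
s=grab_frame("side");cv2.imwrite("pics/g1s.png",cv2.resize(s["img"][100:260,250:420,::-1],None,fx=4,fy=4,interpolation=cv2.INTER_CUBIC))
E
```

```text
pos [ 0.5812 -0.0348  0.0815] off [1.72 0.09 0.08] F [-0.   0.4  0.2] w 0.0552 t 14.25 q [-0.42  0.52  0.66  1.6  -0.34  1.14  1.58]
```

View pics/g1t.png

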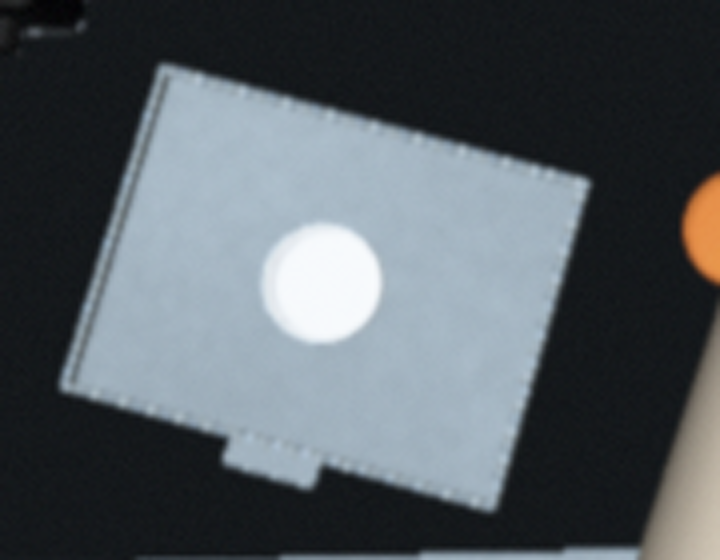

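View pics/g1s.png

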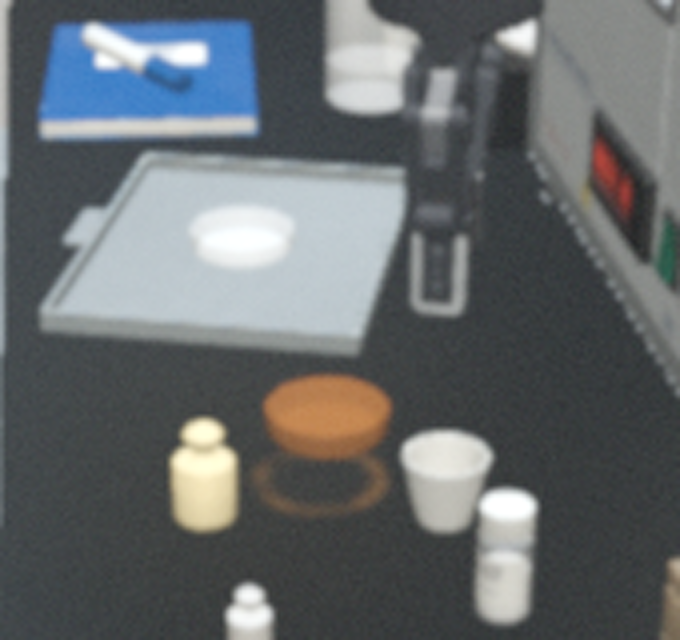

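Run:
```python
from station import grab_frame
from h import *
from meas import blob
f=grab_frame("top");im=f["img"].astype(int)
m=(im[...,0]>190)
c=blob(im,m,180,190,222,232);e=cv2.fitEllipse(cv2.convexHull(c));print("bright",e)
m=(im[...,2]-im[...,0]<9)&(im[...,0]>150)
c=blob(im,m,180,190,222,232);print("all",cv2.minEnclosingCircle(c),cv2.boundingRect(c))
for uv,z in(((200.5,210.75),.012),((200.5,210.75),.018),(e[0],.016)):
    p=onz(f,uv,z);print(uv,z,p)
th=-.301;o=np.array([.5183,.2808]);x=np.array([np.cos(th),np.sin(th)]);y=np.array([-x[1],x[0]])
print("weight",o+.05925*x,"vial",o+.07425*y)
```

```text
bright ((199.9885711669922, 210.31785583496094), (29.65677261352539, 30.402917861938477), 48.374298095703125)
all ((201.0, 210.5), 13.463011741638184) (189, 198, 26, 26)
(200.5, 210.75) 0.012 [0.51793957 0.28130379 0.012     ]
(200.5, 210.75) 0.018 [0.51746912 0.27962095 0.018     ]
(199.9885711669922, 210.31785583496094) 0.016 [0.51857786 0.28126616 0.016     ]
weight [0.57488615 0.26323383] vial [0.5403133  0.35171176]
```

The dish is at (0.518,0.281), the tray centre. Next, the crucible.

step_arm(commands=[{"offset":[0,0.09,0.08],"twist":0,"fingers":90},{"offset":[1.5,0.09,0.08],"twist":0,"fingers":90},{"offset":[2.5,0.09,0.08],"twist":0,"fingers":90},{"offset":[2.5,0.09,0.08],"twist":0,"fingers":90},{"offset":[2.5,0.09,0.08],"twist":0,"fingers":90}])

```text
time: 14.9
eef_pos: [0.5847, -0.0321, 0.007]
ee_rot: [[-0.0, 0.296, 0.955], [-0.0, 0.955, -0.296], [-1.0, -0.0, -0.0]]
wrist_force: [0.7, -0.1, 0.0]
grip_width: 0.0557
```

```bash
python3 go.py .5842 -.0329 -.028;python3 show.py g2s side 310 150 410 270 5; python3 show.py g2t top 310 120 410 220 5
```

```text
pos [ 0.5847 -0.0321  0.007 ] off [ 1.17 -0.03 -0.01] F [ 0.7 -0.1  0. ] w 0.0557 t 14.9 q [-0.4   0.61  0.61  1.66 -0.4   1.    1.62]
[ 0.586  -0.0327  0.0082] 14.95 0.0553 [-0.7  0.1  0.5] 0.02
[ 0.5865 -0.033   0.0089] 15.0 0.0552 [ 0.1 -0.8  1. ] 0.009
```

View pics/g2s.png

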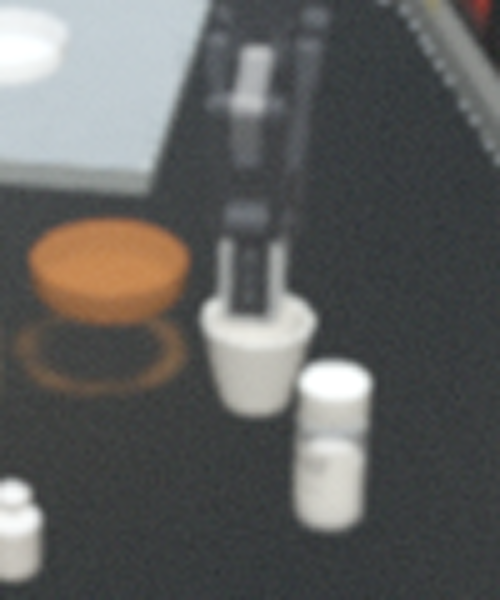

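View pics/g2t.png

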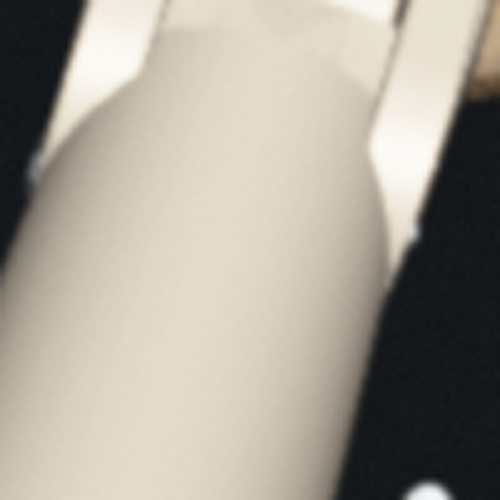

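step_arm(commands=[{"offset":[0.5,0.02,-0.06],"twist":0,"fingers":90},{"offset":[0.9,0.02,-0.06],"twist":0,"fingers":90},{"offset":[1.2,0.02,-0.06],"twist":0,"fingers":90},{"offset":[1.2,0.02,-0.06],"twist":0,"fingers":90},{"offset":[1.2,0.02,-0.06],"twist":0,"fingers":90}])

```text
time: 15.5
eef_pos: [0.5832, -0.0321, -0.029]
ee_rot: [[0.0, 0.297, 0.955], [-0.0, 0.955, -0.297], [-1.0, -0.0, 0.0]]
wrist_force: [0.1, -0.1, -0.1]
grip_width: 0.0555
```

```bash
python3 go.py .5842 -.0329 -.028;python3 show.py g3s side 310 170 410 270 6
```

```text
pos [ 0.5832 -0.0321 -0.029 ] off [-0.03 -0.02  0.04] F [ 0.1 -0.1 -0.1] w 0.0555 t 15.5 q [-0.38  0.65  0.59  1.69 -0.43  0.93  1.65]
[ 0.5835 -0.0321 -0.0287] 15.55 0.0552 [-0.3 -0.2  0.5] 0.005
```

View pics/g3s.png

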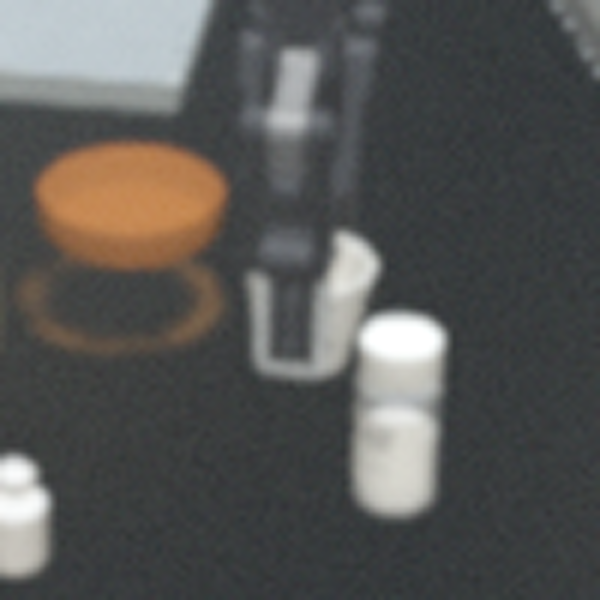

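step_arm(commands=[{"offset":[0,0,0.03],"twist":0,"fingers":120},{"offset":[0,0,0.03],"twist":0,"fingers":150},{"offset":[0,0,0.03],"twist":0,"fingers":170},{"offset":[0,0,0.03],"twist":0,"fingers":170},{"offset":[0,0,0.03],"twist":0,"fingers":170}])

```text
time: 16.05
eef_pos: [0.5848, -0.0324, -0.0281]
ee_rot: [[0.002, 0.297, 0.955], [-0.0, 0.955, -0.297], [-1.0, 0.001, 0.002]]
wrist_force: [0.1, -1.2, 5.4]
grip_width: 0.0362
```

```bash
python3 go.py .5842 -.0329 -.028
```

```text
pos [ 0.5848 -0.0324 -0.0281] off [-0.   -0.02 -0.01] F [ 0.1 -1.2  5.4] w 0.0362 t 16.05 q [-0.38  0.65  0.59  1.69 -0.43  0.93  1.65]
```

step_arm(commands=[{"offset":[-0.3,0,0],"twist":0,"fingers":180},{"offset":[-1,0,0],"twist":0,"fingers":180},{"offset":[-2.5,0,0],"twist":0,"fingers":180},{"offset":[-3.5,0,0],"twist":0,"fingers":180},{"offset":[-3.5,0,0],"twist":0,"fingers":180}])

```text
time: 16.55
eef_pos: [0.5879, -0.0331, 0.0812]
ee_rot: [[0.01, 0.297, 0.955], [-0.0, 0.955, -0.297], [-1.0, 0.003, 0.01]]
wrist_force: [0.6, -1.2, 0.2]
grip_width: 0.0361
```

```bash
python3 go.py .518 .281 .08;python3 show.py g4s side 310 120 410 240 5
```

```text
pos [ 0.5879 -0.0331  0.0812] off [ 0.01  9.3  -5.34] F [ 0.6 -1.2  0.2] w 0.0361 t 16.55 q [-0.43  0.52  0.66  1.59 -0.35  1.13  1.58]
[ 0.5859 -0.0325  0.0785] 16.6 0.0361 [-0.4 -0.7 -0.3] 0.061
```

View pics/g4s.png

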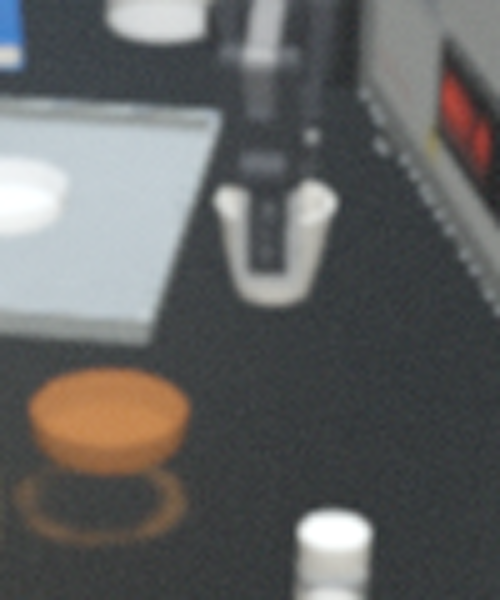

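step_arm(commands=[{"offset":[0,9.25,-5.25],"twist":0,"fingers":180},{"offset":[0,9.25,-5.25],"twist":0,"fingers":180},{"offset":[0,9.25,-5.25],"twist":0,"fingers":180},{"offset":[0,9.25,-5.25],"twist":0,"fingers":180},{"offset":[0,9.25,-5.25],"twist":0,"fingers":180}])

```text
time: 17.1
eef_pos: [0.5284, 0.2137, 0.0742]
ee_rot: [[-0.003, 0.297, 0.955], [-0.001, 0.955, -0.297], [-1.0, -0.002, -0.003]]
wrist_force: [0.5, -0.8, -0.1]
grip_width: 0.0364
```

```bash
python3 go.py .518 .281 .08
```

```text
pos [0.5284 0.2137 0.0742] off [-0.19  2.04 -1.  ] F [ 0.5 -0.8 -0.1] w 0.0364 t 17.1 q [-0.86  0.5   0.62  1.64 -0.31  1.11  1.12]
```

step_arm(commands=[{"offset":[0,2.04,-1.0],"twist":0,"fingers":180},{"offset":[0,2.04,-1.0],"twist":0,"fingers":180},{"offset":[0.8,2.04,-1.0],"twist":0,"fingers":180},{"offset":[1.5,2.04,-1.0],"twist":0,"fingers":180},{"offset":[1.5,2.04,-1.0],"twist":0,"fingers":180}])

```text
time: 17.6
eef_pos: [0.516, 0.2774, 0.0264]
ee_rot: [[-0.009, 0.297, 0.955], [-0.005, 0.955, -0.297], [-1.0, -0.008, -0.007]]
wrist_force: [-0.9, -1.1, -0.1]
grip_width: 0.0362
```

step_arm(commands=[{"offset":[0,0,0],"twist":0,"fingers":180},{"offset":[0,0,0],"twist":0,"fingers":180},{"offset":[0,0,0],"twist":0,"fingers":180}])

```text
time: 17.9
eef_pos: [0.5212, 0.2795, 0.032]
ee_rot: [[0.002, 0.298, 0.955], [0.001, 0.955, -0.298], [-1.0, 0.002, 0.002]]
wrist_force: [-1.2, -0.3, 0.5]
grip_width: 0.036
```

```bash
python3 go.py .518 .281 -.012;python3 show.py g5s side 260 80 370 200 5;python3 show.py g5t top 120 130 290 280 4
python3 - <<'E'
from station import grab_frame,r
from h import *
p=np.array(r.read_state()["eef_pos"]);f=grab_frame("side")
for dz in(0,.035):
  X=p.copy();X[2]+=.0281+dz;print("crucible pred",X.round(3),proj(f,X),(proj(f,X)-[260,80])*5)
E
```

```text
pos [0.5212 0.2795 0.032 ] off [ 1.47  0.01 -0.12] F [-1.2 -0.3  0.5] w 0.036 t 17.9 q [-0.92  0.58  0.58  1.63 -0.36  1.04  1.04]
[0.5211 0.2796 0.0319] 17.95 0.0363 [ 0.3 -0.  -0.6] 0.003
[0.5209 0.2796 0.0318] 18.0 0.0362 [ 0.8 -0.1 -0.5] 0.005
crucible pred [0.521 0.28  0.06 ] [311.58181673 139.92541134] [257.90908363 299.62705672]
crucible pred [0.521 0.28  0.095] [311.32761142 125.9346405 ] [256.63805711 229.67320251]
```

View pics/g5s.png

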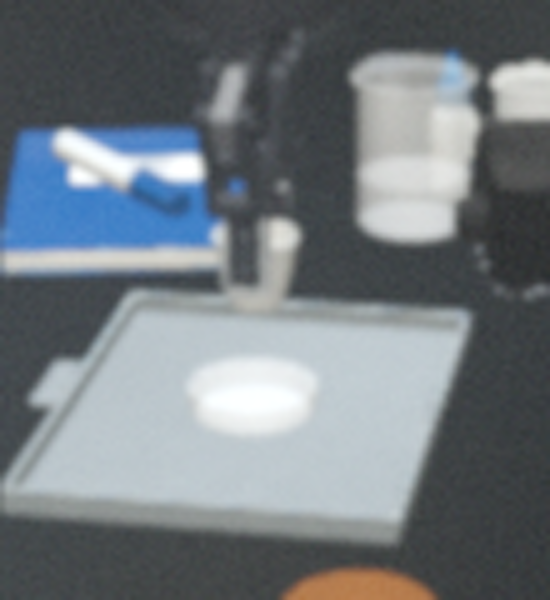

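View pics/g5t.png

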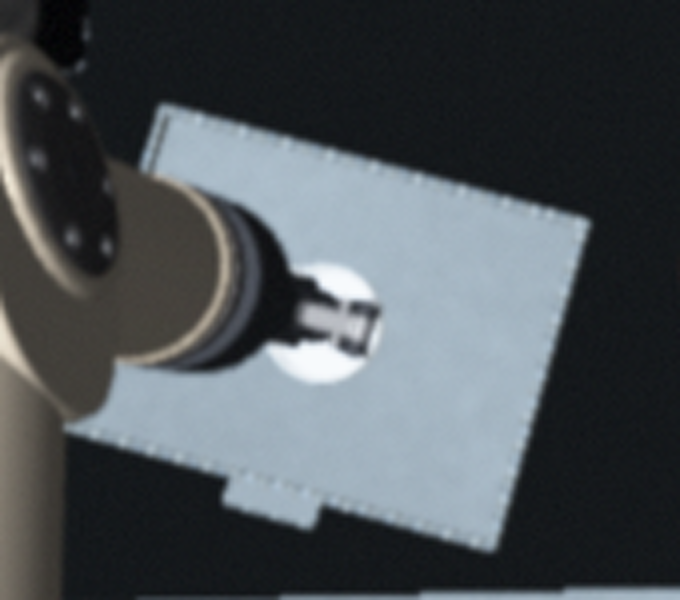

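step_arm(commands=[{"offset":[0.5,0,-0.1],"twist":0,"fingers":180},{"offset":[0.9,0,-0.1],"twist":0,"fingers":180},{"offset":[1.15,0,-0.1],"twist":0,"fingers":180},{"offset":[1.15,0,-0.1],"twist":0,"fingers":180},{"offset":[1.15,0,-0.1],"twist":0,"fingers":180}])

```text
time: 18.55
eef_pos: [0.5175, 0.2802, -0.0037]
ee_rot: [[0.0, 0.297, 0.955], [-0.0, 0.955, -0.297], [-1.0, -0.0, 0.0]]
wrist_force: [0.1, -0.7, -0.1]
grip_width: 0.0363
```

```bash
python3 go.py .5182 .2812 -.012
```

```text
pos [ 0.5175  0.2802 -0.0037] off [0.28 0.04 0.01] F [ 0.1 -0.7 -0.1] w 0.0363 t 18.55 q [-0.91  0.62  0.56  1.66 -0.38  0.97  1.05]
```

step_arm(commands=[{"offset":[0.1,0.03,0],"twist":0,"fingers":180},{"offset":[0.2,0.03,0],"twist":0,"fingers":180},{"offset":[0.24,0.03,0],"twist":0,"fingers":180},{"offset":[0.24,0.03,0],"twist":0,"fingers":180}])

```text
time: 18.95
eef_pos: [0.5174, 0.2812, -0.0111]
ee_rot: [[-0.0, 0.297, 0.955], [-0.0, 0.955, -0.297], [-1.0, -0.0, -0.0]]
wrist_force: [-0.6, -0.5, -0.7]
grip_width: 0.0363
```

step_arm(commands=[{"offset":[0.04,0,0],"twist":0,"fingers":180},{"offset":[0.04,0,0],"twist":0,"fingers":180}])

```text
time: 19.15
eef_pos: [0.5176, 0.2813, -0.012]
ee_rot: [[0.0, 0.297, 0.955], [0.0, 0.955, -0.297], [-1.0, 0.0, 0.0]]
wrist_force: [-0.4, -0.2, -0.3]
grip_width: 0.0363
```

step_arm(commands=[{"offset":[0.04,0,0],"twist":0,"fingers":180},{"offset":[0.04,0,0],"twist":0,"fingers":180}])

```text
time: 19.35
eef_pos: [0.5178, 0.2813, -0.0121]
ee_rot: [[0.0, 0.297, 0.955], [0.001, 0.955, -0.297], [-1.0, 0.001, 0.0]]
wrist_force: [-2.6, -0.9, 6.8]
grip_width: 0.036
```

```bash
python3 go.py .5182 .2812 -.012;python3 show.py g6s side 270 110 350 180 8
```

```text
pos [ 0.5178  0.2813 -0.0121] off [-0.    0.    0.01] F [-2.6 -0.9  6.8] w 0.036 t 19.35 q [-0.91  0.63  0.56  1.67 -0.39  0.96  1.06]
[ 0.5178  0.2813 -0.0121] 19.4 0.0364 [-2.4 -0.3  5.8] 0.002
```

View pics/g6s.png

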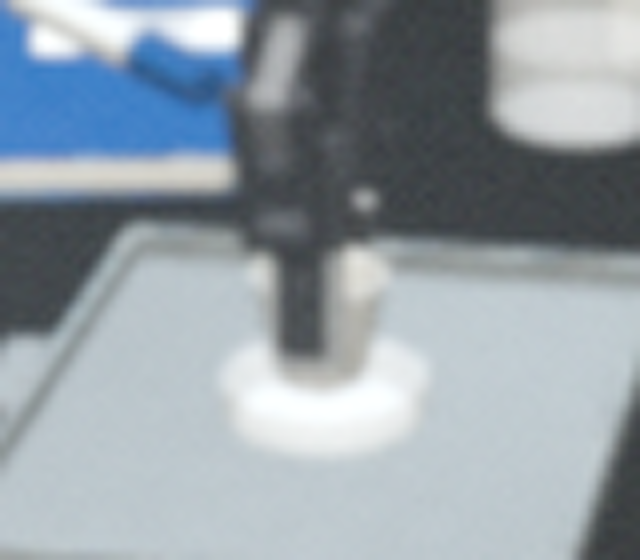

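Contact is made (7 N) and the crucible sits on the lid. Releasing gently.

step_arm(commands=[{"offset":[0,0,0],"twist":0,"fingers":140},{"offset":[0,0,0],"twist":0,"fingers":110},{"offset":[0,0,0],"twist":0,"fingers":85},{"offset":[0,0,0],"twist":0,"fingers":85}])

```text
time: 19.8
eef_pos: [0.5173, 0.2811, -0.0137]
ee_rot: [[-0.0, 0.297, 0.955], [-0.0, 0.955, -0.297], [-1.0, -0.0, -0.0]]
wrist_force: [0.8, 0.4, 0.1]
grip_width: 0.057
```

step_arm(commands=[{"offset":[-0.5,0,0],"twist":0,"fingers":85},{"offset":[-1.5,0,0],"twist":0,"fingers":85},{"offset":[-3.0,0,0],"twist":0,"fingers":85},{"offset":[-4,0,0],"twist":0,"fingers":110},{"offset":[-4,-8,4],"twist":0,"fingers":120}])

```text
time: 20.3
eef_pos: [0.5279, 0.2434, 0.1126]
ee_rot: [[0.009, 0.282, 0.959], [0.012, 0.959, -0.283], [-1.0, 0.014, 0.006]]
wrist_force: [1.1, 1.0, -0.0]
grip_width: 0.0454
```

```bash
python3 go.py .5952 -.1111 .095
```

```text
pos [0.5279 0.2434 0.1126] off [  0.47 -10.71   5.49] F [ 1.1  1.  -0. ] w 0.0454 t 20.3 q [-0.9   0.47  0.63  1.58 -0.3   1.18  1.07]
```

step_arm(commands=[{"offset":[0.3,-10.7,5.5],"twist":0,"fingers":120},{"offset":[0.3,-10.7,5.5],"twist":0,"fingers":120},{"offset":[0.3,-10.7,5.5],"twist":0,"fingers":120},{"offset":[0.3,-10.7,5.5],"twist":0,"fingers":120},{"offset":[0.3,-10.7,5.5],"twist":0,"fingers":120}])

```text
time: 20.8
eef_pos: [0.5691, -0.0162, 0.1018]
ee_rot: [[0.002, 0.297, 0.955], [0.001, 0.955, -0.297], [-1.0, 0.001, 0.002]]
wrist_force: [1.0, 0.8, -0.5]
grip_width: 0.0454
```

```bash
python3 go.py .5952 -.1111 .095
```

```text
pos [ 0.5691 -0.0162  0.1018] off [ 0.23 -2.76  1.77] F [ 1.   0.8 -0.5] w 0.0454 t 20.8 q [-0.49  0.47  0.68  1.61 -0.32  1.17  1.54]
```

step_arm(commands=[{"offset":[0,-2.76,1.77],"twist":0,"fingers":120},{"offset":[0,-2.76,1.77],"twist":0,"fingers":120},{"offset":[0,-2.76,1.77],"twist":0,"fingers":120},{"offset":[0,-2.76,1.77],"twist":0,"fingers":120},{"offset":[0,-2.76,1.77],"twist":0,"fingers":120}])

```text
time: 21.3
eef_pos: [0.595, -0.1073, 0.1008]
ee_rot: [[0.0, 0.296, 0.955], [0.002, 0.955, -0.296], [-1.0, 0.002, -0.0]]
wrist_force: [-0.3, 0.3, -0.9]
grip_width: 0.0448
```

```bash
python3 go.py .5952 -.1111 .03; python3 show.py k1t top 120 130 310 270 4;python3 show.py k1s side 260 100 420 260 4
```

```text
pos [ 0.595  -0.1073  0.1008] off [ 2.36 -0.12  0.04] F [-0.3  0.3 -0.9] w 0.0448 t 21.3 q [-0.3   0.55  0.68  1.51 -0.36  1.21  1.71]
[ 0.595  -0.1066  0.1007] 21.35 0.0452 [0.  0.8 0.1] 0.012
[ 0.595  -0.1064  0.1006] 21.4 0.045 [ 0.   0.4 -0.1] 0.004
```

View pics/k1t.png

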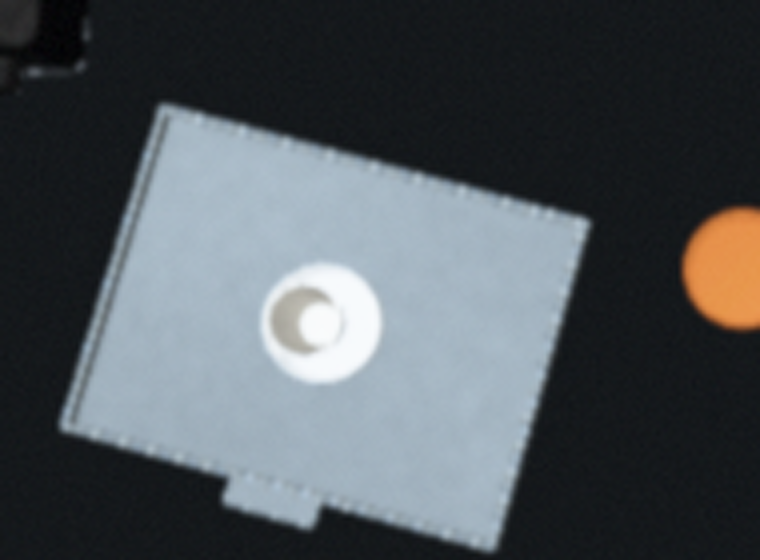

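View pics/k1s.png

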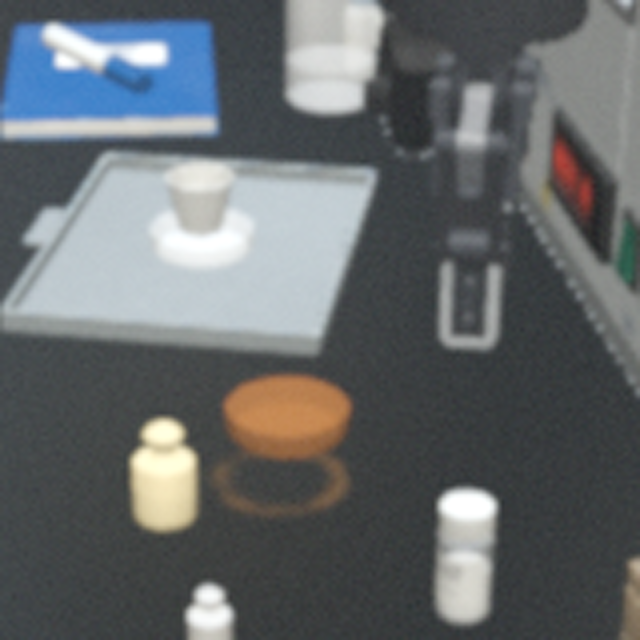

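Crucible stands upright, with its foot at (200,211), the dish centre. Now the tall vial.

step_arm(commands=[{"offset":[0,-0.16,0.01],"twist":0,"fingers":120},{"offset":[0.8,-0.16,0.01],"twist":0,"fingers":120},{"offset":[1.5,-0.16,0.01],"twist":0,"fingers":120},{"offset":[1.5,-0.16,0.01],"twist":0,"fingers":120},{"offset":[1.5,-0.16,0.01],"twist":0,"fingers":120}])

```text
time: 21.9
eef_pos: [0.5935, -0.1133, 0.0556]
ee_rot: [[-0.0, 0.296, 0.955], [0.0, 0.955, -0.296], [-1.0, -0.0, -0.0]]
wrist_force: [1.5, 0.0, -0.2]
grip_width: 0.0451
```

```bash
python3 go.py .5952 -.1111 -.025; python3 show.py k2s side 330 150 430 270 5
```

```text
pos [ 0.5935 -0.1133  0.0556] off [2.69 0.09 0.03] F [ 1.5  0.  -0.2] w 0.0451 t 21.9 q [-0.28  0.59  0.66  1.56 -0.39  1.12  1.74]
[ 0.5943 -0.1138  0.0565] 21.95 0.0451 [-0.1  0.   0.3] 0.016
```

View pics/k2s.png

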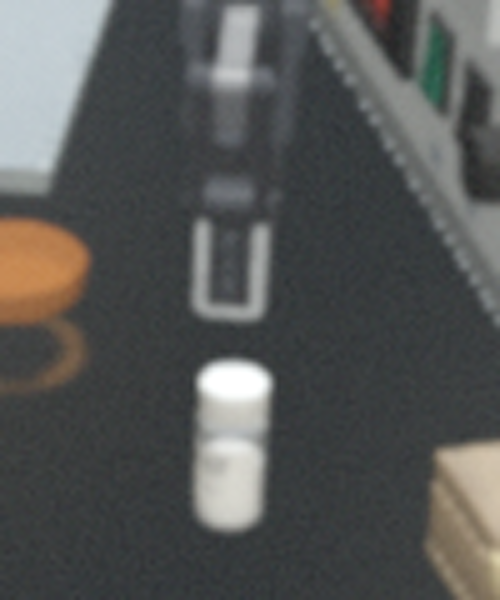

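step_arm(commands=[{"offset":[0.7,0.08,0.01],"twist":0,"fingers":120},{"offset":[1.4,0.08,0.01],"twist":0,"fingers":120},{"offset":[2.1,0.08,0.01],"twist":0,"fingers":120},{"offset":[2.6,0.08,0.01],"twist":0,"fingers":120},{"offset":[2.7,0.08,0.01],"twist":0,"fingers":120}])

```text
time: 22.45
eef_pos: [0.5939, -0.1112, -0.0265]
ee_rot: [[-0.002, 0.297, 0.955], [0.0, 0.955, -0.297], [-1.0, -0.0, -0.002]]
wrist_force: [-0.8, -0.4, 0.5]
grip_width: 0.0451
```

step_arm(commands=[{"offset":[0,0,0],"twist":0,"fingers":120},{"offset":[0,0,0],"twist":0,"fingers":120}])

```text
time: 22.65
eef_pos: [0.5958, -0.1121, -0.0242]
ee_rot: [[0.002, 0.297, 0.955], [-0.001, 0.955, -0.297], [-1.0, 0.0, 0.003]]
wrist_force: [-0.9, -0.3, 0.0]
grip_width: 0.045
```

```bash
python3 go.py .5952 -.1111 -.025; python3 show.py k3s side 330 180 430 270 6
```

```text
pos [ 0.5958 -0.1121 -0.0242] off [ 0.03  0.03 -0.03] F [-0.9 -0.3  0. ] w 0.045 t 22.65 q [-0.25  0.69  0.61  1.63 -0.46  0.97  1.79]
[ 0.5959 -0.112  -0.0241] 22.7 0.0452 [-0.1  0.7  0.5] 0.002
```

View pics/k3s.png

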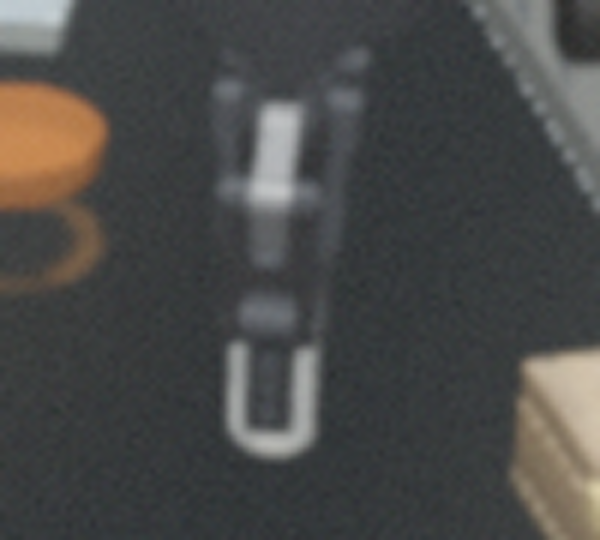

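Near finger fully in front of the vial. Closing.

step_arm(commands=[{"offset":[0,0,0],"twist":0,"fingers":160},{"offset":[0,0,0],"twist":0,"fingers":190},{"offset":[0,0,0],"twist":0,"fingers":220},{"offset":[0,0,0],"twist":0,"fingers":220},{"offset":[0,0,0],"twist":0,"fingers":220}])

```text
time: 23.2
eef_pos: [0.5955, -0.1119, -0.0245]
ee_rot: [[0.002, 0.297, 0.955], [-0.0, 0.955, -0.297], [-1.0, 0.0, 0.002]]
wrist_force: [-1.4, 0.5, 5.6]
grip_width: 0.0222
```

```bash
python3 go.py .5952 -.1111 -.025
```

```text
pos [ 0.5955 -0.1119 -0.0245] off [ 0.02  0.02 -0.02] F [-1.4  0.5  5.6] w 0.0222 t 23.2 q [-0.25  0.69  0.61  1.63 -0.46  0.97  1.79]
```

step_arm(commands=[{"offset":[-0.3,0,0],"twist":0,"fingers":220},{"offset":[-1,0,0],"twist":0,"fingers":220},{"offset":[-2.5,0,0],"twist":0,"fingers":220},{"offset":[-3.6,0,0],"twist":0,"fingers":220},{"offset":[-3.6,0,0],"twist":0,"fingers":220}])

```text
time: 23.7
eef_pos: [0.5986, -0.1134, 0.0883]
ee_rot: [[0.011, 0.297, 0.955], [-0.002, 0.955, -0.297], [-1.0, 0.001, 0.011]]
wrist_force: [1.2, 0.2, 0.5]
grip_width: 0.022
```

```bash
python3 go.py .5403 .3517 .085;python3 show.py k4s side 310 100 430 260 4
```

```text
pos [ 0.5986 -0.1134  0.0883] off [ 0.05 14.22 -6.47] F [1.2 0.2 0.5] w 0.022 t 23.7 q [-0.29  0.56  0.68  1.52 -0.37  1.17  1.72]
[ 0.5966 -0.1124  0.0855] 23.75 0.0224 [-0.3 -0.3 -0.6] 0.065
```

View pics/k4s.png

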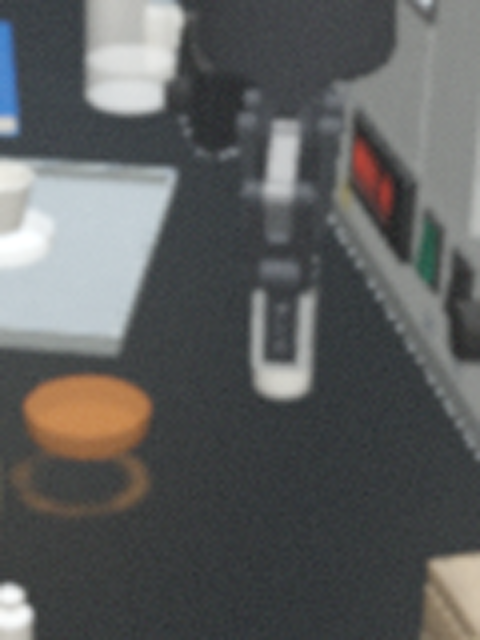

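step_arm(commands=[{"offset":[0,14.2,-6.4],"twist":0,"fingers":220},{"offset":[0,14.2,-6.4],"twist":0,"fingers":220},{"offset":[0,14.2,-6.4],"twist":0,"fingers":220},{"offset":[0,14.2,-6.4],"twist":0,"fingers":220},{"offset":[0,14.2,-6.4],"twist":0,"fingers":220}])

```text
time: 24.25
eef_pos: [0.5622, 0.1384, 0.0809]
ee_rot: [[-0.003, 0.297, 0.955], [-0.001, 0.955, -0.297], [-1.0, -0.002, -0.003]]
wrist_force: [0.5, 1.2, -0.4]
grip_width: 0.0217
```

```bash
python3 go.py .5403 .3517 .085
```

```text
pos [0.5622 0.1384 0.0809] off [-0.14  6.57 -2.81] F [ 0.5  1.2 -0.4] w 0.0217 t 24.25 q [-0.73  0.52  0.65  1.61 -0.34  1.14  1.28]
```

step_arm(commands=[{"offset":[-0.1,6.57,-2.8],"twist":0,"fingers":220},{"offset":[-0.1,6.57,-2.8],"twist":0,"fingers":220},{"offset":[-0.1,6.57,-2.8],"twist":0,"fingers":220},{"offset":[-0.1,6.57,-2.8],"twist":0,"fingers":220},{"offset":[-0.1,6.57,-2.8],"twist":0,"fingers":220}])

```text
time: 24.75
eef_pos: [0.5376, 0.3591, 0.0829]
ee_rot: [[-0.005, 0.286, 0.958], [0.004, 0.958, -0.286], [-1.0, 0.002, -0.006]]
wrist_force: [-0.8, 0.9, -0.1]
grip_width: 0.0218
```

step_arm(commands=[{"offset":[0,0,0],"twist":0,"fingers":220},{"offset":[0,0,0],"twist":0,"fingers":220}])

```text
time: 24.95
eef_pos: [0.5424, 0.3471, 0.0842]
ee_rot: [[-0.001, 0.299, 0.954], [-0.004, 0.954, -0.299], [-1.0, -0.004, -0.0]]
wrist_force: [0.3, -1.3, 0.1]
grip_width: 0.0218
```

```bash
python3 go.py .5403 .3517 -.0215; python3 show.py k5s side 240 60 380 200 5
```

```text
pos [0.5424 0.3471 0.0842] off [ 3.52  0.14 -0.11] F [ 0.3 -1.3  0.1] w 0.0218 t 24.95 q [-0.97  0.63  0.61  1.4  -0.37  1.23  0.94]
[0.5432 0.3459 0.0847] 25.0 0.0218 [0.3 0.2 0. ] 0.015
```

View pics/k5s.png

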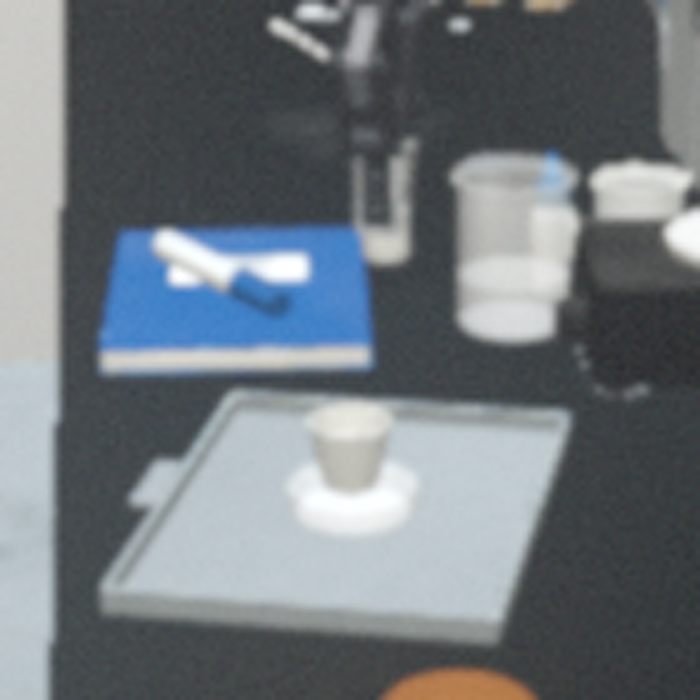

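step_arm(commands=[{"offset":[0.5,0.16,-0.15],"twist":0,"fingers":220},{"offset":[1.3,0.16,-0.15],"twist":0,"fingers":220},{"offset":[2.1,0.16,-0.15],"twist":0,"fingers":220},{"offset":[2.8,0.16,-0.15],"twist":0,"fingers":220},{"offset":[2.8,0.16,-0.15],"twist":0,"fingers":220}])

```text
time: 25.5
eef_pos: [0.5365, 0.3522, -0.003]
ee_rot: [[-0.008, 0.3, 0.954], [-0.005, 0.954, -0.3], [-1.0, -0.007, -0.006]]
wrist_force: [-0.5, -0.3, -0.4]
grip_width: 0.0219
```

step_arm(commands=[{"offset":[0,0,0],"twist":0,"fingers":220},{"offset":[0,0,0],"twist":0,"fingers":220}])

```text
time: 25.7
eef_pos: [0.5411, 0.3554, 0.0028]
ee_rot: [[0.002, 0.298, 0.954], [0.001, 0.954, -0.298], [-1.0, 0.002, 0.002]]
wrist_force: [-0.1, 0.1, 0.2]
grip_width: 0.0223
```

```bash
python3 go.py .5403 .3517 -.0215; python3 show.py k6s side 250 90 370 200 6
```

```text
pos [0.5411 0.3554 0.0028] off [ 0.81 -0.13  0.01] F [-0.1  0.1  0.2] w 0.0223 t 25.7 q [-0.97  0.72  0.57  1.48 -0.42  1.07  0.96]
[0.5411 0.3557 0.0031] 25.75 0.0218 [-0.1  1.   0.4] 0.005
```

View pics/k6s.png

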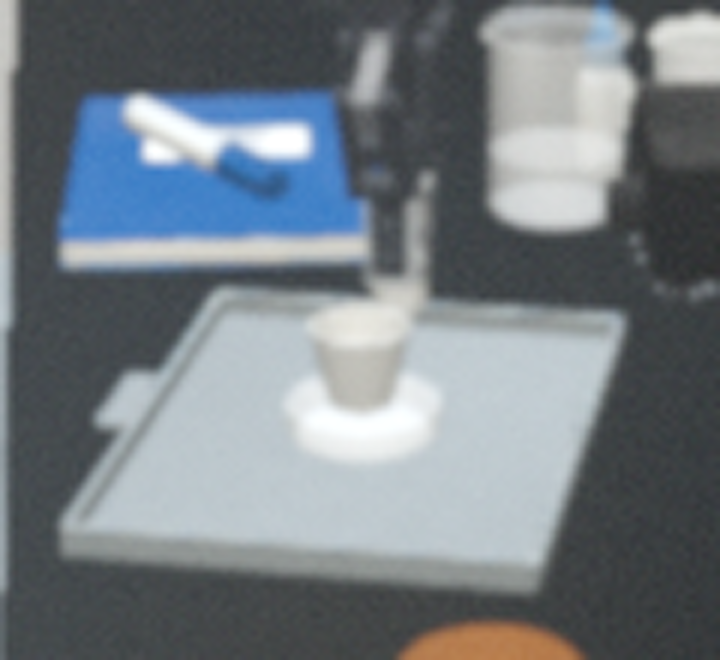

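step_arm(commands=[{"offset":[0.2,-0.13,0.0],"twist":0,"fingers":220},{"offset":[0.4,-0.13,0.0],"twist":0,"fingers":220},{"offset":[0.6,-0.13,0.0],"twist":0,"fingers":220},{"offset":[0.6,-0.13,0.0],"twist":0,"fingers":220},{"offset":[0.6,-0.13,0.0],"twist":0,"fingers":220}])

```text
time: 26.25
eef_pos: [0.5383, 0.3519, -0.0169]
ee_rot: [[-0.001, 0.297, 0.955], [-0.0, 0.955, -0.297], [-1.0, -0.0, -0.0]]
wrist_force: [0.2, -0.1, 1.1]
grip_width: 0.0216
```

```bash
python3 go.py .5403 .3517 -.0215
```

```text
pos [ 0.5383  0.3519 -0.0169] off [0.15 0.01 0.07] F [ 0.2 -0.1  1.1] w 0.0216 t 26.25 q [-0.96  0.73  0.56  1.5  -0.43  1.03  0.98]
```

step_arm(commands=[{"offset":[0.05,0.0,0.03],"twist":0,"fingers":220},{"offset":[0.1,0.0,0.03],"twist":0,"fingers":220},{"offset":[0.1,0.0,0.03],"twist":0,"fingers":220},{"offset":[0.1,0.0,0.03],"twist":0,"fingers":220}])

```text
time: 26.65
eef_pos: [0.5395, 0.3516, -0.0195]
ee_rot: [[0.0, 0.297, 0.955], [0.0, 0.955, -0.297], [-1.0, 0.0, 0.0]]
wrist_force: [-0.4, -0.4, -0.3]
grip_width: 0.0221
```

```bash
python3 go.py .5403 .3517 -.0215
```

```text
pos [ 0.5395  0.3516 -0.0195] off [0.07 0.01 0.03] F [-0.4 -0.4 -0.3] w 0.0221 t 26.65 q [-0.96  0.74  0.56  1.5  -0.43  1.03  0.98]
```

step_arm(commands=[{"offset":[0.04,0.0,0.02],"twist":0,"fingers":220},{"offset":[0.06,0.0,0.02],"twist":0,"fingers":220},{"offset":[0.06,0.0,0.02],"twist":0,"fingers":220}])

```text
time: 26.95
eef_pos: [0.54, 0.3514, -0.0214]
ee_rot: [[0.0, 0.297, 0.955], [-0.0, 0.955, -0.297], [-1.0, 0.0, 0.0]]
wrist_force: [-0.2, -0.5, -1.3]
grip_width: 0.0219
```

step_arm(commands=[{"offset":[0.04,0.0,0],"twist":0,"fingers":220},{"offset":[0.04,0.0,0],"twist":0,"fingers":220}])

```text
time: 27.15
eef_pos: [0.5401, 0.3515, -0.0214]
ee_rot: [[-0.0, 0.297, 0.955], [0.0, 0.955, -0.297], [-1.0, 0.0, -0.0]]
wrist_force: [-1.9, -0.4, 4.9]
grip_width: 0.0217
```

Touchdown at (0.540,0.3515). Releasing with a small opening and retreating straight up.

step_arm(commands=[{"offset":[0,0,0],"twist":0,"fingers":170},{"offset":[0,0,0],"twist":0,"fingers":145},{"offset":[0,0,0],"twist":0,"fingers":135},{"offset":[0,0,0],"twist":0,"fingers":135}])

```text
time: 27.55
eef_pos: [0.5399, 0.3514, -0.0228]
ee_rot: [[-0.0, 0.297, 0.955], [-0.0, 0.955, -0.297], [-1.0, -0.0, -0.0]]
wrist_force: [0.2, 0.0, 0.0]
grip_width: 0.0402
```

step_arm(commands=[{"offset":[-0.5,0,0],"twist":0,"fingers":135},{"offset":[-1.5,0,0],"twist":0,"fingers":135},{"offset":[-3.0,0,0],"twist":0,"fingers":135},{"offset":[-4.2,0,0],"twist":0,"fingers":120},{"offset":[-4.2,0,0],"twist":0,"fingers":110}])

```text
time: 28.05
eef_pos: [0.5451, 0.3532, 0.1118]
ee_rot: [[0.012, 0.297, 0.955], [0.007, 0.955, -0.297], [-1.0, 0.011, 0.01]]
wrist_force: [0.9, -0.6, 0.4]
grip_width: 0.0483
```

```bash
python3 go.py .4721 -.0144 .1; python3 show.py k7s side 250 60 370 200 5
```

```text
pos [0.5451 0.3532 0.1118] off [  0.27 -12.43   1.32] F [ 0.9 -0.6  0.4] w 0.0483 t 28.05 q [-0.98  0.61  0.62  1.37 -0.36  1.26  0.93]
[0.543  0.3524 0.1085] 28.1 0.0483 [ 0.2  0.2 -0.9] 0.076
```

View pics/k7s.png

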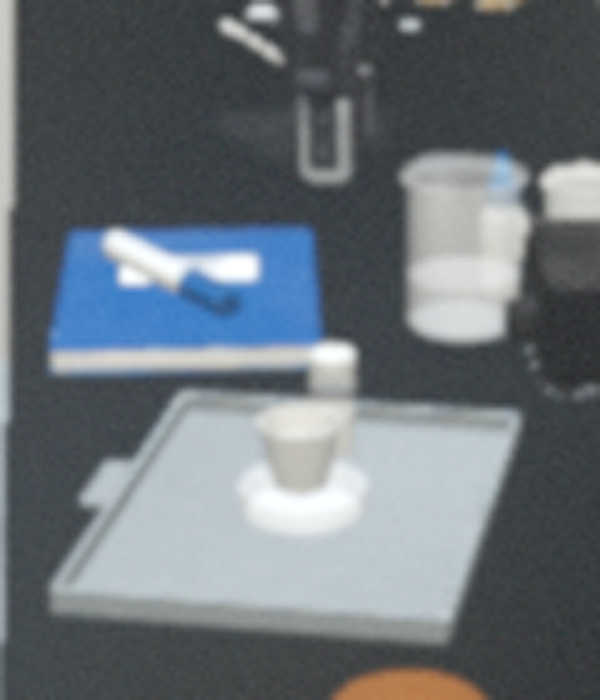

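step_arm(commands=[{"offset":[0.2,-12.37,1.37],"twist":0,"fingers":110},{"offset":[0.2,-12.37,1.37],"twist":0,"fingers":110},{"offset":[0.2,-12.37,1.37],"twist":0,"fingers":110},{"offset":[0.2,-12.37,1.37],"twist":0,"fingers":110},{"offset":[0.2,-12.37,1.37],"twist":0,"fingers":110}])

```text
time: 28.6
eef_pos: [0.4909, 0.1041, 0.0988]
ee_rot: [[-0.001, 0.297, 0.955], [-0.0, 0.955, -0.297], [-1.0, -0.001, -0.001]]
wrist_force: [1.8, -0.2, 0.5]
grip_width: 0.0492
```

```bash
python3 go.py .4721 -.0144 .08
```

```text
pos [0.4909 0.1041 0.0988] off [ 0.63 -3.96  0.58] F [ 1.8 -0.2  0.5] w 0.0492 t 28.6 q [-0.81  0.34  0.71  1.8  -0.25  1.09  1.26]
```

step_arm(commands=[{"offset":[0,-3.96,0.58],"twist":0,"fingers":110},{"offset":[0,-3.96,0.58],"twist":0,"fingers":110},{"offset":[0,-3.96,0.58],"twist":0,"fingers":110},{"offset":[0.6,-3.96,0.58],"twist":0,"fingers":110},{"offset":[0.6,-3.96,0.58],"twist":0,"fingers":110}])

```text
time: 29.1
eef_pos: [0.4709, -0.0132, 0.0796]
ee_rot: [[-0.005, 0.3, 0.954], [0.0, 0.954, -0.3], [-1.0, -0.001, -0.005]]
wrist_force: [1.3, -0.3, -0.6]
grip_width: 0.0487
```

step_arm(commands=[{"offset":[0,0,0],"twist":0,"fingers":110},{"offset":[0,0,0],"twist":0,"fingers":110}])

```text
time: 29.3
eef_pos: [0.474, -0.0117, 0.0817]
ee_rot: [[0.0, 0.295, 0.955], [0.0, 0.955, -0.295], [-1.0, 0.0, 0.0]]
wrist_force: [-0.7, -0.1, -0.2]
grip_width: 0.0485
```

```bash
python3 go.py .4721 -.0144 -.02; python3 show.py m1s side 250 130 350 250 5; python3 show.py m1t top 120 130 310 270 4;python3 show.py m1t2 top 310 190 410 250 6
```

```text
pos [ 0.474  -0.0117  0.0817] off [ 3.39 -0.11 -0.04] F [-0.7 -0.1 -0.2] w 0.0485 t 29.3 q [-0.63  0.31  0.76  1.9  -0.25  1.03  1.5 ]
[ 0.4742 -0.0117  0.0818] 29.35 0.0485 [ 0.5  0.3 -0.7] 0.003
[ 0.4742 -0.0118  0.0818] 29.4 0.0486 [ 0.4  0.1 -0.4] 0.002
[ 0.4743 -0.0119  0.0819] 29.45 0.0485 [ 0.6 -0.8 -0.5] 0.004
```

View pics/m1s.png

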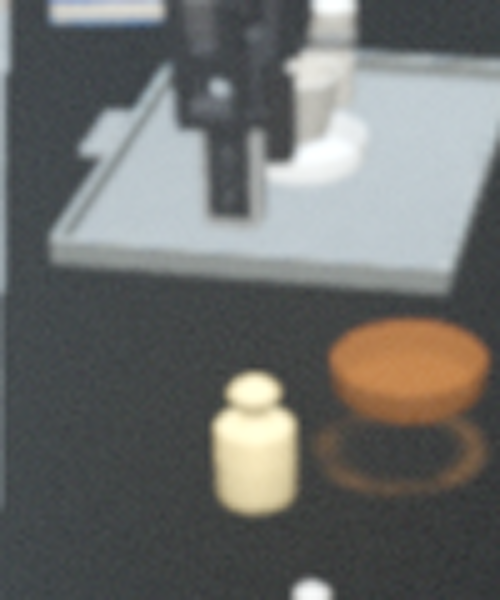

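View pics/m1t.png

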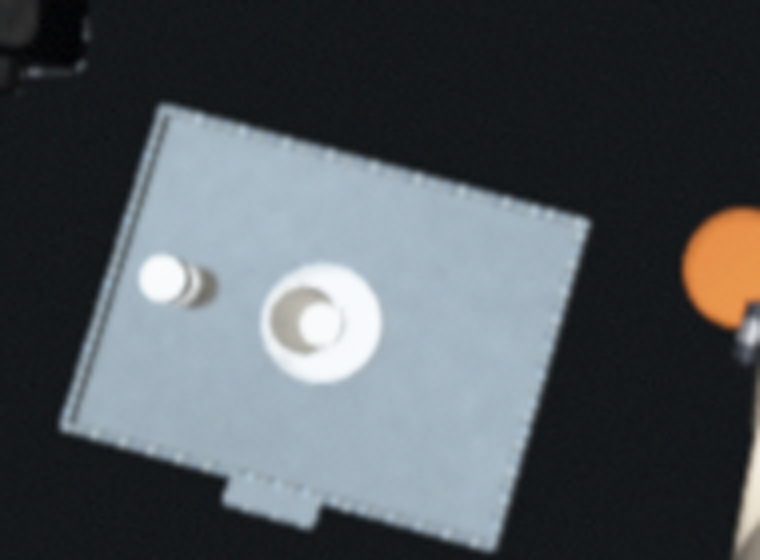

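Run:
```python
from station import grab_frame,r
from h import *
from meas import blob
s=r.read_state();p=np.array(s["eef_pos"]);R=np.array(s["ee_rot"]);f=grab_frame("side");t=grab_frame("top")
X=p-R[:,1]*.028;
for z in(.12,.13):X[2]=z;print((proj(f,X)-[250,130])*5)
for z in(0,.032): print("w",(proj(f,[.4721,-.0144,z])-[250,130])*5)
im=t["img"].astype(int);c=blob(im,im.min(2)>222,150,185,175,212);M=cv2.moments(c);e=(M['m10']/M['m00'],M['m01']/M['m00']);print("cap",e,2*np.sqrt(M['m00']/np.pi),onz(t,e,.058))
```

```text
[237.53888881 233.88128202]
[236.67430424 208.04478285]
w [258.40136908 488.57056155]
w [256.16559666 415.88798731]
cap (160.05555555555554, 199.02469135802468) 10.155412503859614 [0.54084555 0.35088873 0.058     ]
```

step_arm(commands=[{"offset":[0.6,-0.1,-0.06],"twist":0,"fingers":110},{"offset":[1.3,-0.1,-0.06],"twist":0,"fingers":110},{"offset":[2.0,-0.1,-0.06],"twist":0,"fingers":110},{"offset":[2.0,-0.1,-0.06],"twist":0,"fingers":110},{"offset":[2.0,-0.1,-0.06],"twist":0,"fingers":110}])

```text
time: 30.05
eef_pos: [0.4712, -0.015, 0.0217]
ee_rot: [[-0.0, 0.297, 0.955], [-0.0, 0.955, -0.297], [-1.0, -0.0, -0.0]]
wrist_force: [0.1, -0.5, 0.1]
grip_width: 0.0485
```

```bash
python3 go.py .4715 -.0144 -.034; python3 show.py m2s side 250 150 350 250 6
```

```text
pos [ 0.4712 -0.015   0.0217] off [1.86 0.02 0.  ] F [ 0.1 -0.5  0.1] w 0.0485 t 30.05 q [-0.58  0.39  0.72  1.97 -0.33  0.9   1.58]
[ 0.472  -0.015   0.0223] 30.1 0.0481 [ 0.2 -0.9 -0.6] 0.011
```

View pics/m2s.png

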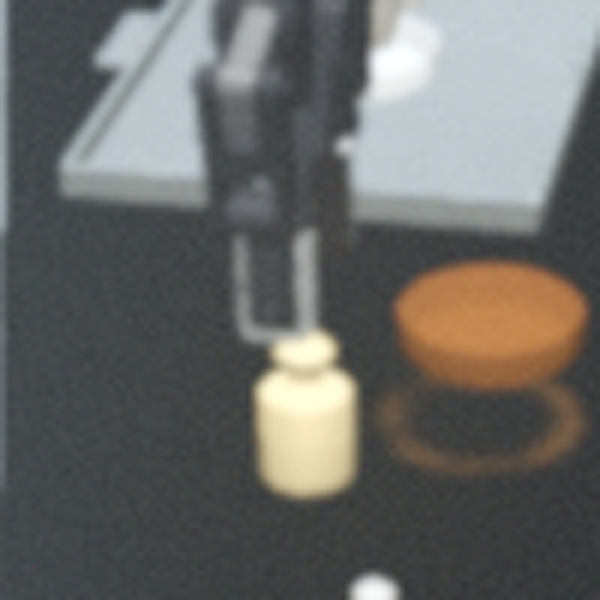

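step_arm(commands=[{"offset":[0.5,0,-0.01],"twist":0,"fingers":110},{"offset":[1.0,0,-0.01],"twist":0,"fingers":110},{"offset":[1.5,0,-0.01],"twist":0,"fingers":110},{"offset":[1.85,0,-0.01],"twist":0,"fingers":110},{"offset":[1.85,0,-0.01],"twist":0,"fingers":110}])

```text
time: 30.6
eef_pos: [0.4705, -0.0147, -0.0343]
ee_rot: [[-0.001, 0.297, 0.955], [0.0, 0.955, -0.297], [-1.0, -0.0, -0.001]]
wrist_force: [-0.1, -0.0, 0.5]
grip_width: 0.0488
```

```bash
python3 go.py .4715 -.0144 -.034; python3 show.py m3s side 250 150 350 250 6
```

```text
pos [ 0.4705 -0.0147 -0.0343] off [-0.01  0.02  0.03] F [-0.1 -0.   0.5] w 0.0488 t 30.6 q [-0.52  0.49  0.66  2.01 -0.42  0.78  1.65]
[ 0.4711 -0.0148 -0.0338] 30.65 0.0488 [ 0.4  0.5 -0.1] 0.014
```

View pics/m3s.png

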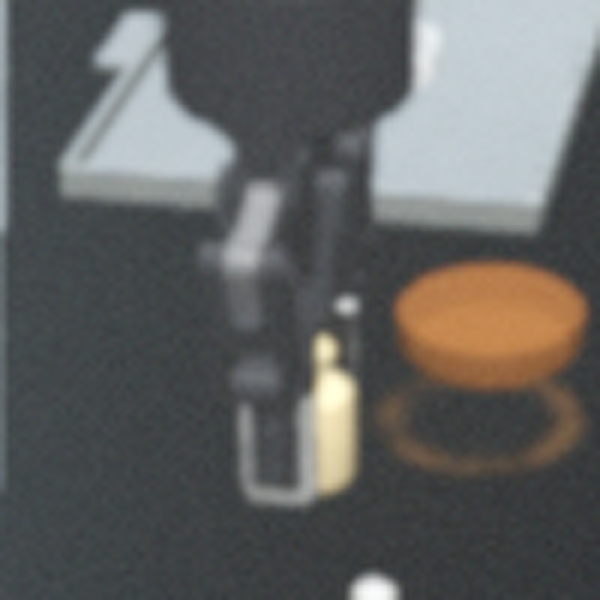

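step_arm(commands=[{"offset":[0,0,0.02],"twist":0,"fingers":150},{"offset":[0,0,0.02],"twist":0,"fingers":180},{"offset":[0,0,0.02],"twist":0,"fingers":210},{"offset":[0,0,0.02],"twist":0,"fingers":210},{"offset":[0,0,0.02],"twist":0,"fingers":210}])

```text
time: 31.15
eef_pos: [0.4728, -0.015, -0.0329]
ee_rot: [[0.003, 0.297, 0.955], [0.0, 0.955, -0.297], [-1.0, 0.001, 0.002]]
wrist_force: [-1.0, -0.6, 6.2]
grip_width: 0.028
```

step_arm(commands=[{"offset":[0,0,0],"twist":0,"fingers":215}])

```text
time: 31.25
eef_pos: [0.4728, -0.015, -0.0329]
ee_rot: [[0.003, 0.297, 0.955], [0.0, 0.955, -0.297], [-1.0, 0.001, 0.002]]
wrist_force: [0.0, 0.7, 6.2]
grip_width: 0.0278
```

step_arm(commands=[{"offset":[-0.3,0,0],"twist":0,"fingers":220},{"offset":[-1,0,0],"twist":0,"fingers":220},{"offset":[-2.3,0,0],"twist":0,"fingers":220},{"offset":[-3.7,0,0],"twist":0,"fingers":220},{"offset":[-4.4,0,0],"twist":0,"fingers":220}])

```text
time: 31.75
eef_pos: [0.4729, -0.0156, 0.1012]
ee_rot: [[0.004, 0.298, 0.955], [0.0, 0.955, -0.298], [-1.0, 0.002, 0.004]]
wrist_force: [1.5, 0.5, -2.2]
grip_width: 0.0276
```

```bash
python3 go.py .5749 .2632 .1; python3 show.py m4s side 250 60 350 250 3
```

```text
pos [ 0.4729 -0.0156  0.1012] off [0.06 9.88 0.48] F [ 1.5  0.5 -2.2] w 0.0276 t 31.75 q [-0.65  0.28  0.78  1.88 -0.22  1.07  1.49]
[ 0.475  -0.0155  0.1034] 31.8 0.0275 [ 1.1 -0.3 -0.7] 0.119
```

View pics/m4s.png

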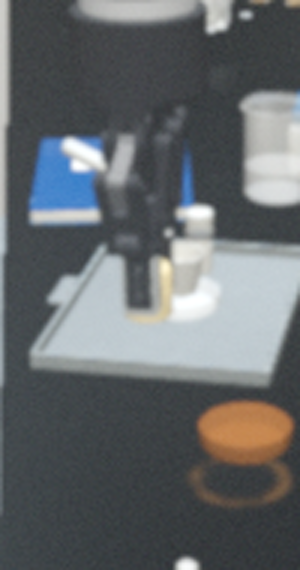

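step_arm(commands=[{"offset":[0,9.86,0.4],"twist":0,"fingers":220},{"offset":[0,9.86,0.4],"twist":0,"fingers":220},{"offset":[0,9.86,0.4],"twist":0,"fingers":220},{"offset":[0,9.86,0.4],"twist":0,"fingers":220},{"offset":[0,9.86,0.4],"twist":0,"fingers":220}])

```text
time: 32.3
eef_pos: [0.5546, 0.2223, 0.0968]
ee_rot: [[-0.002, 0.297, 0.955], [-0.001, 0.955, -0.297], [-1.0, -0.001, -0.002]]
wrist_force: [0.9, -1.0, -1.4]
grip_width: 0.0278
```

```bash
python3 go.py .5749 .2632 .09
```

```text
pos [0.5546 0.2223 0.0968] off [0.22 1.5  0.24] F [ 0.9 -1.  -1.4] w 0.0278 t 32.3 q [-0.86  0.54  0.66  1.53 -0.35  1.19  1.14]
```

step_arm(commands=[{"offset":[0,1.4,0.24],"twist":0,"fingers":220},{"offset":[0,1.4,0.24],"twist":0,"fingers":220},{"offset":[0.7,1.4,0.24],"twist":0,"fingers":220},{"offset":[1.2,1.4,0.24],"twist":0,"fingers":220},{"offset":[1.2,1.4,0.24],"twist":0,"fingers":220}])

```text
time: 32.8
eef_pos: [0.5712, 0.257, 0.058]
ee_rot: [[-0.008, 0.298, 0.955], [-0.003, 0.955, -0.298], [-1.0, -0.005, -0.006]]
wrist_force: [-0.6, 0.0, -2.2]
grip_width: 0.0277
```

step_arm(commands=[{"offset":[0,0,0],"twist":0,"fingers":220},{"offset":[0,0,0],"twist":0,"fingers":220},{"offset":[0,0,0],"twist":0,"fingers":220}])

```text
time: 33.1
eef_pos: [0.5755, 0.2585, 0.0631]
ee_rot: [[0.002, 0.298, 0.955], [0.001, 0.955, -0.298], [-1.0, 0.001, 0.001]]
wrist_force: [0.3, -0.4, -1.8]
grip_width: 0.0277
```

```bash
python3 go.py .5749 .2632 -.0299; python3 show.py m5s side 270 70 370 190 5
python3 - <<'E'
from station import grab_frame,r
from h import *
p=np.array(r.read_state()["eef_pos"]);f=grab_frame("side")
for dz in(0,.015,.03):
  X=p.copy();X[2]+=.0329+dz;print(X.round(4),(proj(f,X)-[270,70])*5)
E
```

```text
pos [0.5755 0.2585 0.0631] off [ 3.1   0.14 -0.07] F [ 0.3 -0.4 -1.8] w 0.0277 t 33.1 q [-0.85  0.63  0.63  1.47 -0.39  1.16  1.11]
[0.5754 0.2586 0.063 ] 33.15 0.0278 [ 0.8  0.4 -2. ] 0.003
[0.5754 0.2586 0.0959] [328.3611691  287.92992971]
[0.5754 0.2586 0.1109] [328.54119203 257.0436612 ]
[0.5754 0.2586 0.1259] [328.72342358 225.77846551]
```

View pics/m5s.png

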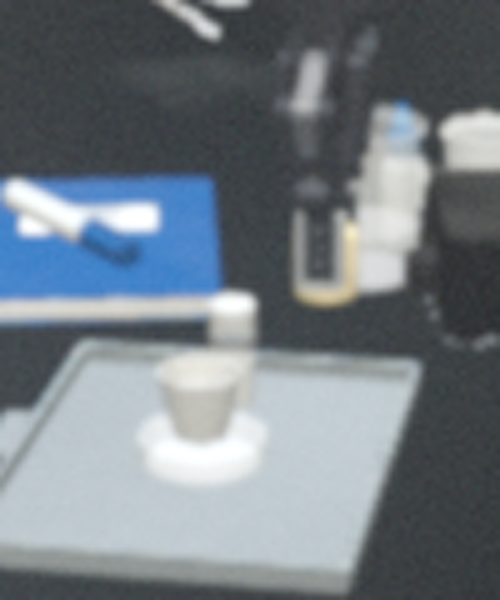

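step_arm(commands=[{"offset":[0.6,0.14,-0.07],"twist":0,"fingers":220},{"offset":[1.3,0.14,-0.07],"twist":0,"fingers":220},{"offset":[2.0,0.14,-0.07],"twist":0,"fingers":220},{"offset":[2.5,0.14,-0.07],"twist":0,"fingers":220},{"offset":[2.5,0.14,-0.07],"twist":0,"fingers":220}])

```text
time: 33.7
eef_pos: [0.5718, 0.2626, -0.0154]
ee_rot: [[-0.005, 0.297, 0.955], [-0.002, 0.955, -0.297], [-1.0, -0.003, -0.004]]
wrist_force: [-0.7, 0.1, -1.2]
grip_width: 0.028
```

step_arm(commands=[{"offset":[0,0,0],"twist":0,"fingers":220},{"offset":[0,0,0],"twist":0,"fingers":220}])

```text
time: 33.9
eef_pos: [0.5753, 0.2634, -0.0116]
ee_rot: [[0.003, 0.297, 0.955], [0.001, 0.955, -0.297], [-1.0, 0.002, 0.002]]
wrist_force: [0.0, 0.6, -1.4]
grip_width: 0.0275
```

```bash
python3 go.py .5749 .2632 -.0299; python3 show.py m6s side 270 90 370 190 6
```

```text
pos [ 0.5753  0.2634 -0.0116] off [ 0.61 -0.01 -0.01] F [ 0.   0.6 -1.4] w 0.0275 t 33.9 q [-0.84  0.71  0.59  1.54 -0.44  1.03  1.14]
[ 0.5753  0.2635 -0.0115] 33.95 0.0278 [ 0.2  0.7 -0.8] 0.003
```

View pics/m6s.png

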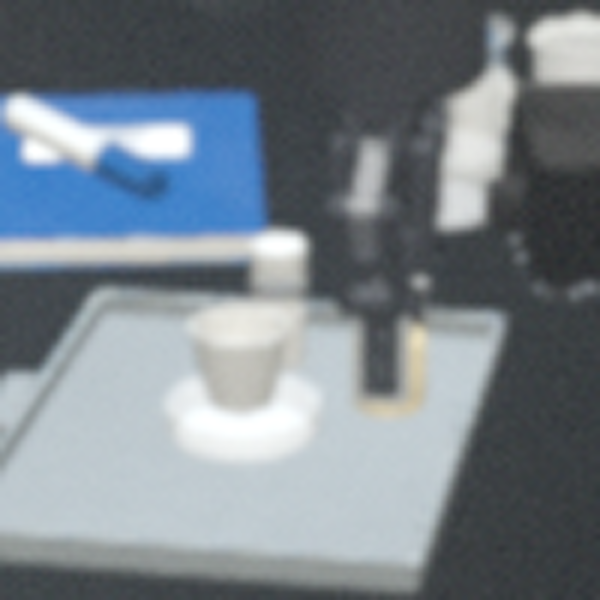

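step_arm(commands=[{"offset":[0.15,-0.01,-0.01],"twist":0,"fingers":220},{"offset":[0.3,-0.01,-0.01],"twist":0,"fingers":220},{"offset":[0.45,-0.01,-0.01],"twist":0,"fingers":220},{"offset":[0.45,-0.01,-0.01],"twist":0,"fingers":220},{"offset":[0.45,-0.01,-0.01],"twist":0,"fingers":220}])

```text
time: 34.45
eef_pos: [0.5734, 0.2628, -0.0269]
ee_rot: [[-0.0, 0.297, 0.955], [-0.0, 0.955, -0.297], [-1.0, -0.0, -0.0]]
wrist_force: [0.3, 1.0, -2.6]
grip_width: 0.0277
```

```bash
python3 go.py .5749 .2632 -.0299
```

```text
pos [ 0.5734  0.2628 -0.0269] off [0.1  0.03 0.05] F [ 0.3  1.  -2.6] w 0.0277 t 34.45 q [-0.83  0.73  0.59  1.55 -0.45  1.    1.15]
```

step_arm(commands=[{"offset":[0.06,0.02,0.03],"twist":0,"fingers":220},{"offset":[0.1,0.02,0.03],"twist":0,"fingers":220},{"offset":[0.1,0.02,0.03],"twist":0,"fingers":220}])

```text
time: 34.75
eef_pos: [0.5745, 0.2632, -0.0297]
ee_rot: [[-0.0, 0.297, 0.955], [-0.0, 0.955, -0.297], [-1.0, -0.0, -0.0]]
wrist_force: [-0.2, -0.5, -2.3]
grip_width: 0.0275
```

step_arm(commands=[{"offset":[0.04,0,0],"twist":0,"fingers":220},{"offset":[0.04,0,0],"twist":0,"fingers":220}])

```text
time: 34.95
eef_pos: [0.5747, 0.2632, -0.0298]
ee_rot: [[-0.0, 0.297, 0.955], [0.0, 0.955, -0.297], [-1.0, 0.0, -0.0]]
wrist_force: [-1.8, -0.8, 3.0]
grip_width: 0.0278
```

step_arm(commands=[{"offset":[0,0,0],"twist":0,"fingers":170},{"offset":[0,0,0],"twist":0,"fingers":140},{"offset":[0,0,0],"twist":0,"fingers":115},{"offset":[0,0,0],"twist":0,"fingers":115}])

```text
time: 35.35
eef_pos: [0.5748, 0.2633, -0.0309]
ee_rot: [[0.0, 0.297, 0.955], [-0.0, 0.955, -0.297], [-1.0, 0.0, 0.0]]
wrist_force: [-0.9, -0.5, -0.1]
grip_width: 0.0472
```

step_arm(commands=[{"offset":[-0.5,0,0],"twist":0,"fingers":115},{"offset":[-1.5,0,0],"twist":0,"fingers":115},{"offset":[-3.0,0,0],"twist":0,"fingers":115},{"offset":[-4.2,0,0],"twist":0,"fingers":115},{"offset":[-4.2,0,0],"twist":0,"fingers":115}])

```text
time: 35.85
eef_pos: [0.58, 0.2642, 0.1033]
ee_rot: [[0.013, 0.297, 0.955], [0.005, 0.955, -0.297], [-1.0, 0.009, 0.011]]
wrist_force: [0.6, 0.3, 0.8]
grip_width: 0.0469
```

step_arm(commands=[{"offset":[0,-9,0],"twist":0,"fingers":115},{"offset":[0,-9,0],"twist":0,"fingers":115},{"offset":[0,-9,0],"twist":0,"fingers":115},{"offset":[0,-9,0],"twist":0,"fingers":115},{"offset":[0,-9,0],"twist":0,"fingers":115}])

```text
time: 36.35
eef_pos: [0.4996, 0.0227, 0.0958]
ee_rot: [[0.001, 0.297, 0.955], [0.0, 0.955, -0.297], [-1.0, 0.001, 0.001]]
wrist_force: [0.3, -0.5, 0.2]
grip_width: 0.0468
```

step_arm(commands=[{"offset":[0,0,0],"twist":0,"fingers":115},{"offset":[0,0,0],"twist":0,"fingers":115},{"offset":[0,0,0],"twist":0,"fingers":115}])

```text
time: 36.65
eef_pos: [0.5007, 0.026, 0.0955]
ee_rot: [[0.001, 0.296, 0.955], [0.001, 0.955, -0.296], [-1.0, 0.001, 0.0]]
wrist_force: [0.2, 0.5, 0.5]
grip_width: 0.0468
```

```bash
python3 show.py n1s side 250 100 410 250 5;python3 show.py n1t top 120 130 310 270 4
```

```text
[0.5008 0.0264 0.0953] 36.7 0.0472 [ 0.2 -0.1 -0.6] 0.008
[0.5007 0.0264 0.0952] 36.75 0.0467 [1.2 0.2 0.9] 0.004
```

View pics/n1s.png

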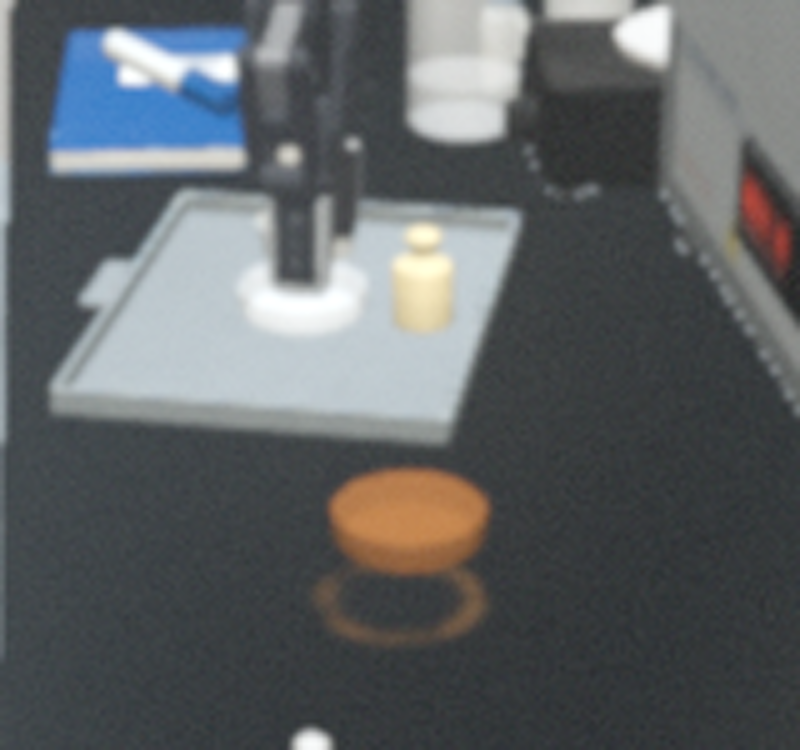

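View pics/n1t.png

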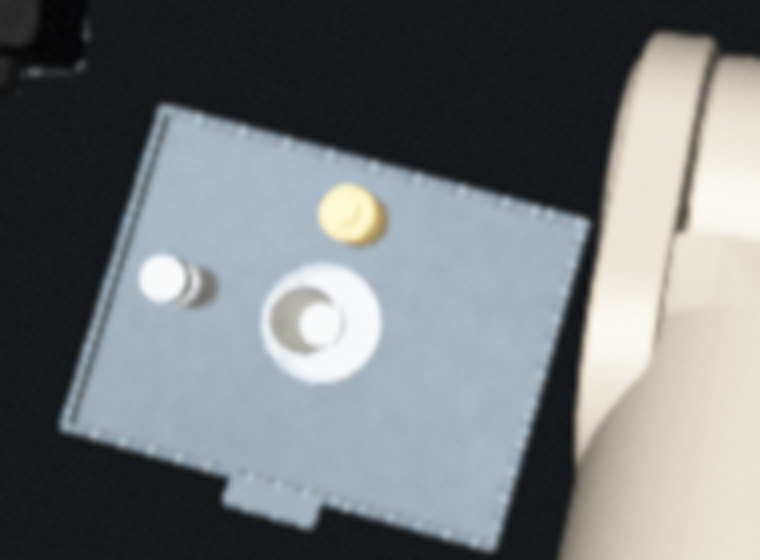

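Run:
```python
from station import grab_frame
from h import *
from meas import blob
t=grab_frame("top");im=t["img"].astype(int)
th=-.301;o=np.array([.5183,.2808]);A=np.array([[np.cos(th),np.sin(th)],[-np.sin(th),np.cos(th)]])
m=(im[...,0]-im[...,2]>25)&(im[...,0]>215)
c=blob(im,m,190,165,225,200);M=cv2.moments(c);w=(M['m10']/M['m00'],M['m01']/M['m00']);print(2*np.sqrt(M['m00']/np.pi))
c=blob(im,im.min(2)>222,150,185,175,212);M=cv2.moments(c);v=(M['m10']/M['m00'],M['m01']/M['m00'])
c=blob(im,im[...,0]>190,180,190,222,232);d=cv2.fitEllipse(cv2.convexHull(c))[0]
for n,uv,z in(("weight",w,.036),("vial",v,.058),("dish",d,.016),("cruc foot",(200,211),.019)):
    print(n,np.round(uv,1),"tray xy mm",(A@(onz(t,uv,z)[:2]-o)*1000).round(1))
print("targets weight (59.3,0) vial (0,74.3) dish 0,0")
```

```text
13.255453865237978
weight [206.4 182.8] tray xy mm [58.9 -1.6]
vial [160.1 199. ] tray xy mm [ 0.8 73.6]
dish [199.9 210.3] tray xy mm [0.1 0.6]
cruc foot [200 211] tray xy mm [-1.2 -0.8]
targets weight (59.3,0) vial (0,74.3) dish 0,0
```

```bash
python3 show.py fin side 0 0 640 400 1.2
```

```text
[0.5006 0.026  0.0951] 36.85 0.0472 [-0.   0.1  1.1] 0.006
```

View pics/fin.png

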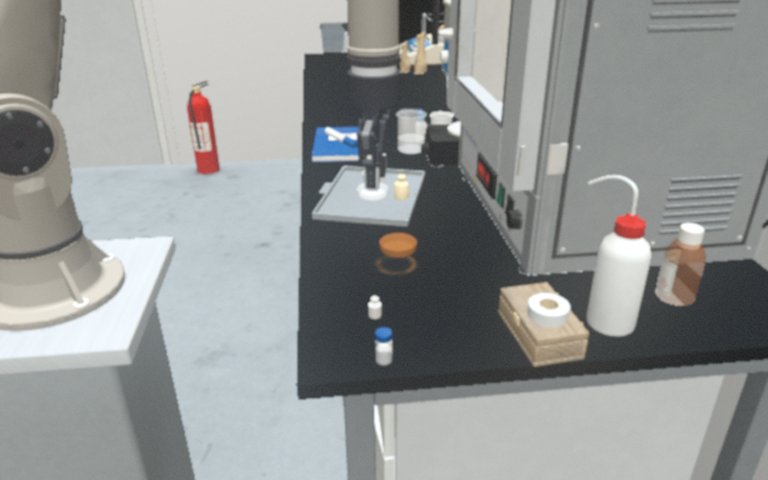

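The small weight at (312,256), the blue-capped vial at (320,289) and the brown dish at (331,204) are where they started. Handing in.

```bash
python3 -c "
from station import r
print(r.job_done())"
```

```text
the job is handed in; nothing more can be done
None
```

The tray is set out as asked, in the order dish, crucible, white-capped vial, brass weight, and the job was handed in at about 37 s of the 112 s allowed. Each item was lowered until the wrist force showed light contact, then released.

The last camera checks, in the tray's own axes (mm, ahead and left of the tray's centre):

| Item | Measured | Target |
|---|---|---|
| Dish | (0.1, 0.6) | (0, 0) |
| Crucible foot | (−1.2, −0.8) | (0, 0) |
| Vial | (0.8, 73.6) | (0, 74.3) |
| Weight | (58.9, −1.6) | (59.3, 0) |

- **Standing and left alone:** All four stand as they should. The short blue-capped vial, the small grey weight and the brown look-alike dish had not moved, and the gripper was clear of everything.
- **Height reading disagreed:** The reported tool height was about 30–40 mm below where both cameras showed the fingertips. I set heights from the images, contact forces and heights relative to each pickup.
- **First dish grasp missed:** That first close caught the lid edge with under 7 N measured at the wrist. I reopened, went lower and gripped the dish properly.

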